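# Loosen the left-hand wheel nut of a dressing spindle

### The arm

A 6-joint arm with a two-finger parallel gripper is mounted at the origin on a cart in front of the work surface, level with it; the furniture and walls round the work are solid. World frame = base frame: x ahead of the robot, y to its left, z up, the work surface at z = 0. Lengths are in mm, angles in degrees, forces in N, time in s.
With the tool pointing down it reaches from about 300 to 850 mm from the base axis. Payload 4.2 kg.
Tool frame: the origin (TCP) lies at the very end of the fingers, on their centre line; the grasp point (between the pads) lies 19 mm behind it; z points along the fingers, y is the line along which they close (so a half turn about z gives the same grasp; the last joint's range is limited). The gripper opens to 91 mm and grips with 3 to 60 N. Pads are 32 mm wide; open, the fingers measure 118 mm over their backs; the gripper's body (76 mm by 178 mm) begins 60 mm behind the grasp point.
Start: joints at [67.38, 18.312, 89.639, -0, 72.044, -1.146], TCP at [210.503, 535.1, 213.976] pointing down, gripper open.
Joint ranges: [-177.97, 177.97], [-48.28, 115.42], [12.27, 149.76], [-77.06, 257.06], [2.81, 150.46], [-146.56, 146.56]. Speed limits (degrees/s): [147.25, 147.25, 180, 180, 180, 180].

### API

Orientations are given as [roll, pitch, yaw] about the fixed x, y, z axes, in that order (R = Rz(yaw) Ry(pitch) Rx(roll)).
In Python, from workcell import * gives the robot as it stands.
- The arm moves only by the tool move_arm, never from a script. Its argument "motion" is a list of rows, each a list of 3 entries, a list of its own where there are three numbers: the finger opening in mm, from 0 to 91.2, then the shift along the world's x, y, z in units of 25 mm (1.0 is 25 mm), then the turn, a rotation vector about the world's x, y, z in units of 4 degrees (1.0 is 4 degrees). In form: [[grip, [x, y, z], [ax, ay, az]], ...]. A call has 1 to 20 rows; each row shifts and turns the commanded pose from where the row before left it; what a row does not reach is not made up. A row lasts 1/12 s, in which the tool goes at most 41.7 mm and 7.16 degrees, less where a joint would pass 70% of its speed; a pose out of reach is approached as far as the arm can. A call with a number of a shift or a turn outside -1 to 1 is refused whole. A call with a gripper value outside its range is refused whole. The fingers move at their own pace and stop on an object; "grip_force" is the grip in N (left out, the last holds). Time passes only in rows, so rows that do not move let the fingers close. It gives the time, the measured TCP pose, the force, the opening and the grip force at its end, in the units of the state.
- state(): the state, without advancing time (a new reading comes with each control period).
- grab_frame(name): name is "side" or "top"; returns the picture (480x640x3 uint8, blue, green, red); there is no depth.
- camera_info(name): a dict with "fx", "fy", "cx", "cy" (pixels), "k1" (the pictures are not rectified: a ray, as slopes to the right and down, at radius r is drawn at 1 + k1 r^2 times it, then the intrinsics apply), "rvec" (rotation vector, rad) and "tvec" (3), from world to camera coordinates, as OpenCV has them. Camera axes: x right, y down, z forward; pixel columns grow to the right and rows downward; lengths in mm; the calibration is good to about 2 mm. A picture is of the moment at which its call begins. camera_info takes no time and is no camera call.
- job_done(): hands the job in; it is judged then, once.
The state is a dict: "time_s": time; "qpos": joint angles; "qvel": joint speeds; "effort": joint torques, N m; "ee_pos": TCP position; "ee_rot": TCP orientation; "force": force on the tool from outside, world axes, zero at the start; "torque": the same for the moment, N m; "gripper_width": finger opening in mm; "gripper_force": force on a finger pad.
Only numpy, scipy, OpenCV 4.12 (cv2) and the standard library are available. Lean on these libraries where they do the work, as an engineer would, in place of code of your own. Each camera call takes 0.05 s, during which the arm holds its last target. There are 200 camera calls.

### The job

The lapping wheel of the small dressing spindle is due for a change: push the spindle lock all the way in, stand the T-key fully down on the wheel nut and let go of it, then take it afresh and loosen the nut with it by at least a quarter turn - it has a left-hand thread. Finally lift the key off and stand it upright on its socket on the grey rubber mat, leaving the spindle locked and the two wash bottles, the loupe and the hex-key block behind undisturbed.

Things in the scene. Friction and masses are not known exactly. Their poses are not given: they have to be found in the camera images.
- dresser: dressing spindle unit, fixed: white box 175 (x) x 140 (y) mm, deck 52 mm above the bench; origin: centre of its underside, front (switch, dial) faces its -x. The vertical spindle axis is 30 mm along its +x from the origin; on it, upwards: a 12-tooth lock ring, a lapping wheel 112 mm across (top 84 mm above the bench), a clamp flange, the nut. Splash rim behind the wheel, top at 73 mm.
- spindle (a joint): turning of spindle and wheel in the unit, rad, counter-clockwise from above positive; turns freely (about 0.02 N m) until the lock is in, then held within about 6 degrees either way
- lock (a joint): spindle lock, a slide on the deck in front of the wheel: m, 0 out, 0.022 all the way in, at its end stop. Slides along the unit's +x, towards the spindle axis, 2 N of friction. Its pointed nose goes in between two teeth of the lock ring and turns the free wheel a little if a tooth stands in the way (up to about 10 N).
- lock_grip (a point): in the black ribbed grip of the lock, 10 mm below its top: a tab 14 mm (along the slide) x 24 mm (across), its top 96 mm above the bench, 35 mm above the keeper strips beside it; axes as the unit's
- nut_top (a point): centre of the nut's top face, on the spindle axis. The hexagon nut is 32 mm across flats, 22 mm high, straight for its lower 14 mm and tapering above to 24 mm across flats at the top; z up; the x axis is normal to one flat (flats every 60 degrees). Turns with spindle and nut.
- nut (a joint): turning of the nut on its spindle, rad: 0 fully tight, grows CLOCKWISE seen from above (left-hand thread: clockwise loosens and lifts it 8 mm a turn; counter-clockwise only tightens against the stop at 0); up to 2.8. It turns with about 0.22 N m, more than the free spindle does
- key: steel T-handled socket key, 152 mm long, about 0.35 kg. Origin: centre of the socket's mouth; z runs along the shaft to the crossbar. Socket 46 mm outside, hexagon hole 35 mm across flats (x is normal to a flat), 21 mm deep. It starts lying on the mat, crossbar flat, x up, shaft sloping 5.5 degrees down to the crossbar, socket pointing roughly away from the robot.
- key_mid (a point): on the shaft's axis, 77 mm from the mouth, close to the centre of mass; axes as the key's. The shaft is 18 x 18 mm square there (faces normal to x and y, bare from 43 to 126 mm from the mouth). 18 mm above the mat when the key lies
- key_roof (a point): centre of the bottom of the socket hole, 21 mm from the mouth; meets nut_top when the key stands fully down on the nut
- mat: dark grey rubber mat 230 (x) x 150 (y) x 4 mm lying on the bench, fixed; origin at the centre of its underside
- hex_block: bystander: small aluminium block with hex keys standing in it, 82 mm high
- loupe: bystander: black standing loupe, 40 mm
- bottle_left_1: bystander: wash bottle 245 mm high
- bottle_left_2: bystander: wash bottle 237 mm high
- key_bar (a point): middle of the key's crossbar, 140 mm from the mouth; axes as the key's. The bar runs along y, 18 mm (x) x 14 mm (z) in section, 144 mm long over its black end caps (24 mm thick, beginning 54 mm from the middle)

How it is judged:
By the outcome, as a careful person would: the job done as asked, in the order asked, and still so for the second after the job is handed in, with the robot touching nothing.
It also fails if it takes over 64 s, if anything falls off the work surface, if the arm or the gripper's body presses on something with over 40 N, if the wrist force passes 120 N, or if a joint passes its speed limit or range.

## Working session

There is one attempt and no reset: what is moved stays moved. The work goes in short steps, Python scripts to look and compute and a tool call to move; the robot and the scene stay as the last step left them, time stands still between calls to the robot, and variables do not carry over. Pictures are saved under pics/ and viewed, at most 10 in all, crops included, and the job is handed in when it is done.

Besides the shell and the picture viewer there is one more tool, called after "Call:" as name([rows], argument=value, ...), one row to a line, values as JSON. move_arm: Moves the arm, as the interface text tells. Shifts and turns lie within -1 to 1; 1 stands for 25 mm of shift or 4 degrees of turn. Its arguments: {"type":"object","properties":{"motion":{"type":"array","items":{"type":"array"}},"grip_force":{"type":"number"}},"required":["motion"]}

```bash
ls; mkdir -p pics; python3 - <<'E'
from workcell import *
import cv2
print(state())
for n in("side","top"):
    print(camera_info(n)); cv2.imwrite(f"pics/{n}0.png",grab_frame(n))
E
```

```text
pics
{'time_s': 0.0, 'qpos': array([ 6.73812161e+01,  1.83525030e+01,  8.97057538e+01, -1.86026786e-03,
        7.20428650e+01, -1.14636211e+00]), 'qvel': array([-0.0935472 , -0.00616475,  0.06208299,  0.01414789,  0.0818052 ,
        0.06497797]), 'effort': array([ 1.98795322e-03, -4.12480187e+01, -2.31980073e+01,  7.28950510e-02,
        4.59546433e-02, -1.35518185e-04]), 'ee_pos': array([210.30366078, 534.63000718, 213.1160516 ]), 'ee_rot': array([-1.79898863e+02, -2.54808245e-04,  1.58528153e+02]), 'force': array([0.0189193 , 0.61148476, 0.69552469]), 'torque': array([-0.00474448, -0.00349243,  0.00699832]), 'gripper_force': 0.0, 'gripper_width': 90.73525659811587}
{'fx': 484.32019552752087, 'fy': 484.32019552752087, 'cx': 315.613248056312, 'cy': 239.1776757490808, 'k1': 0.045228381211144114, 'rvec': array([ 2.15292893, -0.31883281,  0.17521856]), 'tvec': array([-616.90326804,   45.91201048,  961.98462308])}
{'fx': 537.736292440807, 'fy': 537.736292440807, 'cx': 320.07370524356486, 'cy': 238.6912356891483, 'k1': -0.13179100810893332, 'rvec': array([ 2.21222862, -2.20495911,  0.01730857]), 'tvec': array([-262.38243058,  538.34512172,  932.22620362])}
```

View pics/side0.png

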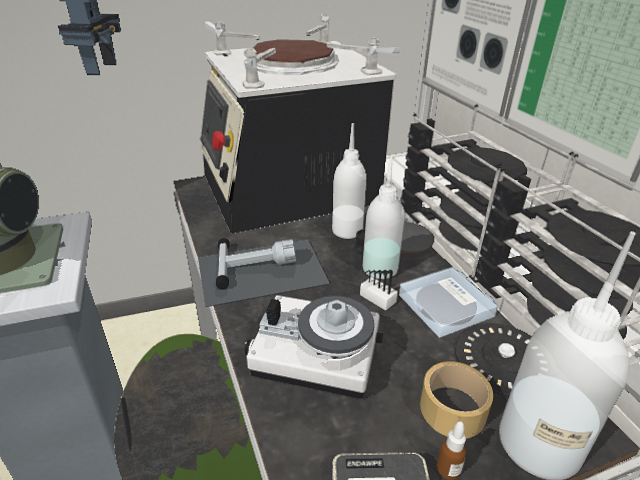

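View pics/top0.png

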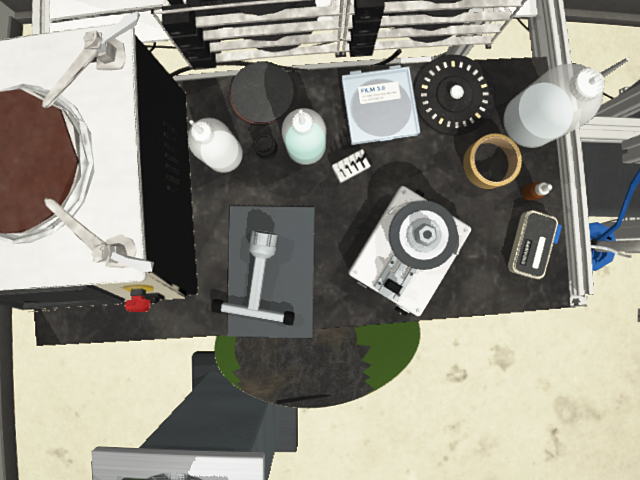

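Side view: key (220–295, 240–285), lock grip (273,312), nut (336,312). Top view: mat (230–314, 206–337), key socket (263,240), bar (218–292, 305–318), lock grip (392,285), nut (425,235). Next I zoom in.

```bash
cat > h.py <<'E'
import numpy as np, cv2
from workcell import *
def cam(n):
    c=camera_info(n); R=cv2.Rodrigues(np.array(c["rvec"]))[0]; return c,R,np.array(c["tvec"],float)
def ray(n,uv):
    c,R,t=cam(n); d=np.array([(uv[0]-c["cx"])/c["fx"],(uv[1]-c["cy"])/c["fy"]]); s=d.copy()
    for _ in range(20): s=d/(1+c["k1"]*(s@s))
    v=R.T@np.array([s[0],s[1],1]); return -R.T@t, v/np.linalg.norm(v)
def onz(n,uv,z):
    o,v=ray(n,uv); return o+v*(z-o[2])/v[2]
def tri(a,b):   # top px, side px
    o1,v1=ray("top",a);o2,v2=ray("side",b)
    s=np.linalg.lstsq(np.c_[v1,-v2],o2-o1,rcond=None)[0]
    p,q=o1+s[0]*v1,o2+s[1]*v2; return (p+q)/2,np.linalg.norm(p-q)
def proj(n,P):
    c,R,t=cam(n); p=R@np.array(P,float)+t; s=p[:2]/p[2]; s=s*(1+c["k1"]*(s@s))
    return np.array([c["cx"]+c["fx"]*s[0],c["cy"]+c["fy"]*s[1]])
def crop(im,x,y,w,h,k):
    return cv2.resize(im[y:y+h,x:x+w],None,fx=k,fy=k,interpolation=cv2.INTER_CUBIC)
E
python3 - <<'E'
from h import *
t=cv2.imread("pics/top0.png");s=cv2.imread("pics/side0.png")
a=np.hstack([crop(t,345,180,133,100,3),crop(t,205,225,133,100,3)])
a=np.hstack([crop(t,345,180,130,140,3)[:, :390],crop(t,205,200,130,140,3)])
cv2.imwrite("pics/zt.png",a)
b=np.hstack([crop(s,245,285,140,115,2.85),crop(s,195,225,140,115,2.85)])[:, :800]
cv2.imwrite("pics/zs.png",b);print(a.shape,b.shape)
E
```

```text
(420, 780, 3) (328, 798, 3)
```

View pics/zt.png

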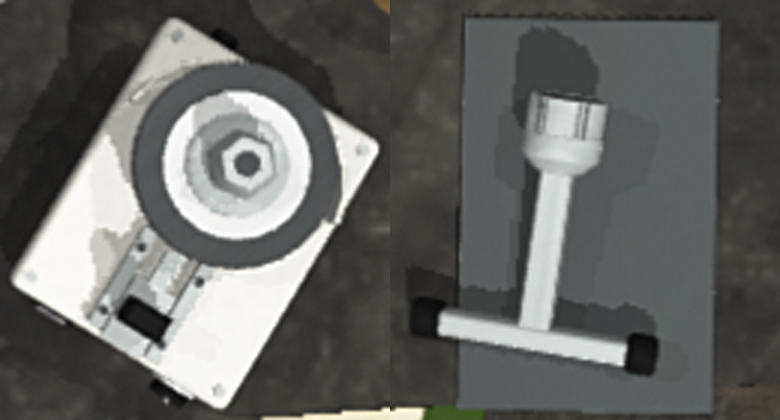

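View pics/zs.png

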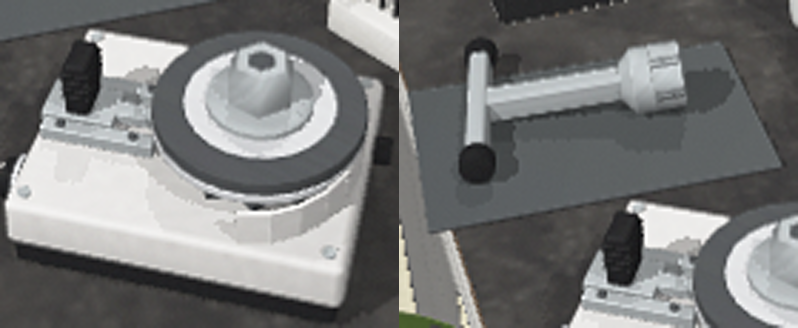

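Crops show: nut top hole at crop (247,164) → top px (427.3,234.7), side (337.3,306.4). The lock tab top is at top px (393.3,285.7), side (274.1,301.5). The key shaft runs in the top view from (254,308) to (259.3,256.7).

```bash
python3 - <<'E'
from h import *
np.set_printoptions(precision=1,suppress=True)
print("nut",tri((427.3,234.7),(337.3,306.4)), onz("top",(427.3,234.7),111))
print("lock",tri((393.3,285.7),(274.1,301.5)), onz("top",(393.3,285.7),96))
C=[onz("top",p,52) for p in((401.7,186),(471.7,228.3),(418.3,316),(349,273.3))];print("deck",np.array(C),np.mean(C,0),[np.linalg.norm(C[i]-C[i-1]) for i in range(4)])
e=(C[0]-C[3])+(C[1]-C[2]);print("yaw",np.degrees(np.arctan2(e[1],e[0])))
print("capL",tri((217.7,305.7),(224.1,244.3)),"capR",tri((289,317.7),(222.4,281.8)))
print("shaft",onz("top",(254,308.3),25),onz("top",(259.3,256.7),33),"mouth top",onz("top",(264,232.7),50))
M=[onz("top",p,4) for p in((230,206),(314,206),(313,337),(228.5,335))];print("mat",np.array(M))
t=cv2.imread("pics/top0.png")
c=crop(t,397,205,60,60,8); cv2.imwrite("pics/hex.png",c)
E
```

```text
nut (array([ 544.9, -427.6,  113.1]), np.float64(2.5306470496785844)) [ 543.8 -427.6  111. ]
lock (array([ 464.3, -376.3,   99.3]), np.float64(0.919624697171453)) [ 463.7 -376.6   96. ]
deck [[ 626.4 -396.4   52. ]
 [ 556.4 -514.2   52. ]
 [ 410.3 -424.4   52. ]
 [ 481.1 -308.9   52. ]] [ 518.6 -411.    52. ] [np.float64(169.60176473064988), np.float64(137.02082376624472), np.float64(171.48853311293436), np.float64(135.48219761257872)]
yaw -31.33203406010868
capL (array([423.1, -83.9,  15.4]), np.float64(1.6428163580137196)) capR (array([ 403.3, -207.8,   19. ]), np.float64(0.4954185407443114))
shaft [ 419.4 -148.2   25. ] [ 507.8 -157.9   33. ] mouth top [ 547.9 -167.6   50. ]
mat [[ 596.1 -102.3    4. ]
 [ 596.3 -249.8    4. ]
 [ 367.5 -248.8    4. ]
 [ 369.8 -100.6    4. ]]
```

View pics/hex.png

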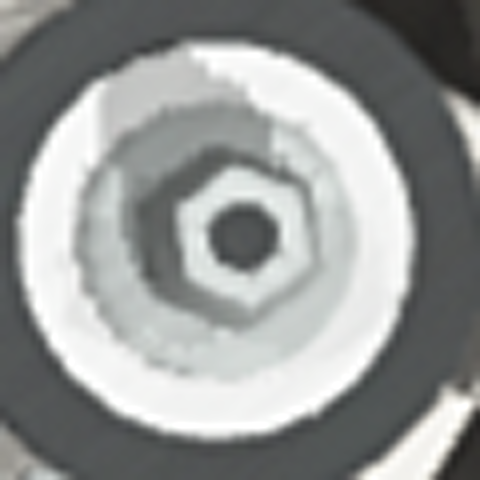

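The points check out: nut at (544.5,-427), z≈111–113, which matches the unit centre + 30 mm. Lock tab at (464,-376.5), unit yaw ≈ -31.8°. Key mid at ≈(475,-156), shaft heading -9°. I'll do the lock first.

Call:
move_arm([
  [0,[0.215,-0.977,0.025],[0,0,-0.1]],
  [0,[0.215,-0.977,0.025],[0,0,-0.1]],
  [0,[0.215,-0.977,0.025],[0,0,-0.1]],
  [0,[0.215,-0.977,0.025],[0,0,-0.1]],
  [0,[0.215,-0.977,0.025],[0,0,-0.1]],
  [0,[0.215,-0.977,0.025],[0,0,-0.1]],
  [0,[0.215,-0.977,0.025],[0,0,-0.1]],
  [0,[0.215,-0.977,0.025],[0,0,-0.1]],
  [0,[0.215,-0.977,0.025],[0,0,-0.1]],
  [0,[0.215,-0.977,0.025],[0,0,-0.1]],
  [0,[0.215,-0.977,0.025],[0,0,-0.1]],
  [0,[0.215,-0.977,0.025],[0,0,-0.1]],
  [0,[0.215,-0.977,0.025],[0,0,-0.1]],
  [0,[0.215,-0.977,0.025],[0,0,-0.1]],
  [0,[0.215,-0.977,0.025],[0,0,-0.1]],
  [0,[0.215,-0.977,0.025],[0,0,-0.1]],
  [0,[0.215,-0.977,0.025],[0,0,-0.1]],
  [0,[0.215,-0.977,0.025],[0,0,-0.1]],
  [0,[0.215,-0.977,0.025],[0,0,-0.1]],
  [0,[0.215,-0.977,0.025],[0,0,-0.1]],
])

```text
time_s: 1.77
ee_pos: [317.7, 45.4, 226.4]
ee_rot: [180.0, -0.0, 150.5]
force: [0.4, 1.3, -0.0]
gripper_width: 0.4
gripper_force: 0.0
```

Call:
move_arm([
  [0,[0.215,-0.977,0.025],[0,0,-0.1]],
  [0,[0.215,-0.977,0.025],[0,0,-0.1]],
  [0,[0.215,-0.977,0.025],[0,0,-0.1]],
  [0,[0.215,-0.977,0.025],[0,0,-0.1]],
  [0,[0.215,-0.977,0.025],[0,0,-0.1]],
  [0,[0.215,-0.977,0.025],[0,0,-0.1]],
  [0,[0.3,-0.87,-0.3],[0,0,0]],
  [0,[0.3,-0.87,-0.3],[0,0,0]],
  [0,[0.3,-0.87,-0.3],[0,0,0]],
  [0,[0.3,-0.87,-0.3],[0,0,0]],
  [0,[0.3,-0.87,-0.3],[0,0,0]],
  [0,[0.3,-0.87,-0.3],[0,0,0]],
  [0,[0.3,-0.87,-0.3],[0,0,0]],
  [0,[0.3,-0.87,-0.3],[0,0,0]],
  [0,[0.3,-0.87,-0.3],[0,0,0]],
  [0,[0.3,-0.87,-0.3],[0,0,0]],
  [0,[0.3,-0.87,-0.3],[0,0,0]],
  [0,[0.3,-0.87,-0.3],[0,0,0]],
  [0,[0,0,0],[0,0,0]],
  [0,[0,0,0],[0,0,0]],
])

```text
time_s: 3.43
ee_pos: [439.8, -361.2, 139.0]
ee_rot: [180.0, -0.1, 148.1]
force: [-1.6, 0.2, -0.2]
gripper_width: 0.4
gripper_force: 0.0
```

```bash
python3 - <<'E'
from h import *
s=state();print(s["time_s"],s["qpos"],s["ee_pos"],s["ee_rot"],s["force"])
E
```

```text
3.4333 [-4.05607324e+01  2.11288865e+01  9.68131534e+01  1.71032753e-02
  6.22060068e+01 -9.86248143e+01] [ 439.84192671 -361.21365227  138.99423519] [ 1.79962860e+02 -1.44107559e-01  1.48056134e+02] [-1.60995131  0.15483823 -0.2293241 ]
```

Call:
move_arm([
  [0,[0,0,-0.9],[0,0,0]],
  [0,[0,0,-0.9],[0,0,0]],
  [0,[0,0,-0.9],[0,0,0]],
  [0,[0,0,0],[0,0,0]],
  [0,[0.17,-0.105,0],[0,0,0]],
  [0,[0.17,-0.105,0],[0,0,0]],
  [0,[0.17,-0.105,0],[0,0,0]],
  [0,[0.17,-0.105,0],[0,0,0]],
  [0,[0,0,0],[0,0,0]],
])

```text
time_s: 4.18
ee_pos: [458.7, -372.0, 74.0]
ee_rot: [180.0, 0.1, 148.1]
force: [0.0, 1.8, 0.7]
gripper_width: 0.5
gripper_force: 0.6
```

Call:
move_arm([
  [0,[0.1,-0.06,0],[0,0,0]],
  [0,[0.1,-0.06,0],[0,0,0]],
  [0,[0,0,0],[0,0,0]],
])

```text
time_s: 4.43
ee_pos: [459.1, -372.3, 73.8]
ee_rot: [180.0, -0.5, 148.2]
force: [-9.7, 7.5, 10.6]
gripper_width: 0.5
gripper_force: 6.2
```

```bash
python3 - <<'E'
from h import *
s=grab_frame("side");t=grab_frame("top")
a=np.hstack([crop(s,235,270,130,130,3),crop(t,345,180,130,130,3)])
cv2.imwrite("pics/l1.png",a)
E
```

```text
(no output)
```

View pics/l1.png

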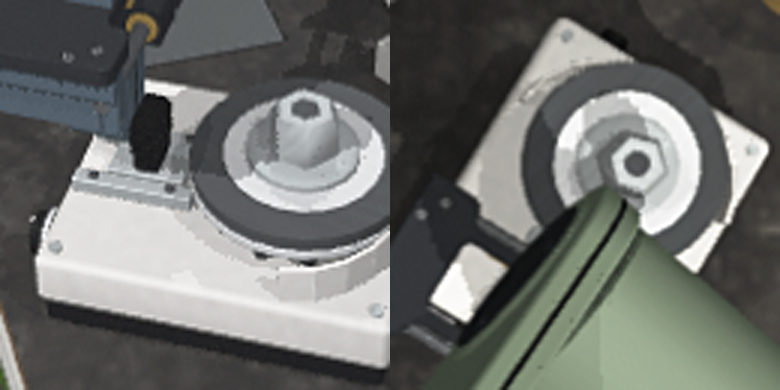

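The tab top now shows at side px (285.7,302.3), where it was at (274.1,301.5). I'll compare that with where full travel would put it.

```bash
python3 - <<'E'
from h import *
for d in (0,5,10,14,18,22): print(d,proj("side",(464+.85*d,-376.5-.527*d,97.5)))
s=state();print(s["force"],s["torque"],s["ee_pos"])
E
```

```text
0 [273.66255215 302.55546495]
5 [276.84867566 303.14246013]
10 [280.04361534 303.73136733]
14 [282.6059655  304.20388079]
18 [285.17404548 304.67763699]
22 [287.74789478 305.1526445 ]
[-9.60007716  7.1583726   9.07892361] [1.14049171 1.58683017 0.10151187] [ 459.13817276 -372.31994081   73.76893759]
```

Call:
move_arm([
  [0,[0.08,-0.05,0],[0,0,0]],
  [0,[0.08,-0.05,0],[0,0,0]],
  [0,[0,0,0],[0,0,0]],
])

```text
time_s: 4.78
ee_pos: [459.2, -372.3, 73.9]
ee_rot: [180.0, -1.1, 148.2]
force: [-19.1, 12.3, 17.7]
gripper_width: 0.5
gripper_force: 11.6
```

Call:
move_arm([
  [0,[0,0,0.15],[0,0,0]],
  [0,[0.1,-0.06,0.05],[0,0,0]],
  [0,[0.05,-0.03,0],[0,0,0]],
  [0,[0,0,0],[0,0,0]],
])

```text
time_s: 5.12
ee_pos: [459.3, -372.3, 75.2]
ee_rot: [179.9, -1.7, 148.2]
force: [-21.6, 12.3, 4.8]
gripper_width: 0.4
gripper_force: 12.6
```

```bash
python3 - <<'E'
from h import *
s0=cv2.imread("pics/side0.png");s=grab_frame("side");cv2.imwrite("pics/s2.png",s)
for im in(s0,s):
    g=im.max(2)
    for r in range(302,322,3): 
        x=np.where(g[r,262:300]<50)[0]+262; print(r,x.min() if len(x) else None,x.max() if len(x) else None,end=" | ")
    print()
# drift check on nut/wheel patch
print(cv2.phaseCorrelate(s0[360:400,250:370].mean(2).astype(np.float32),s[360:400,250:370].mean(2).astype(np.float32)))
E
```

```text
302 270 279 | 305 269 279 | 308 267 279 | 311 268 279 | 314 267 279 | 317 267 278 | 320 268 277 | 
302 283 289 | 305 281 291 | 308 280 291 | 311 279 291 | 314 279 290 | 317 279 291 | 320 279 290 | 
((-0.02058550913208279, -0.013172929966795976), 0.9988064313928287)
```

```bash
python3 - <<'E'
from h import *
s0=cv2.imread("pics/side0.png");s=cv2.imread("pics/s2.png")
a=np.vstack([np.hstack([crop(i,255,290,130,90,3) for i in (s0,s)]),])
t0=cv2.imread("pics/top0.png");t=grab_frame("top")
b=np.hstack([cv2.resize(i[215:255,405:450],(390,270),interpolation=cv2.INTER_CUBIC) for i in(t0,t)])
cv2.imwrite("pics/cmp.png",np.vstack([a,b]))
E
```

```text
(no output)
```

View pics/cmp.png

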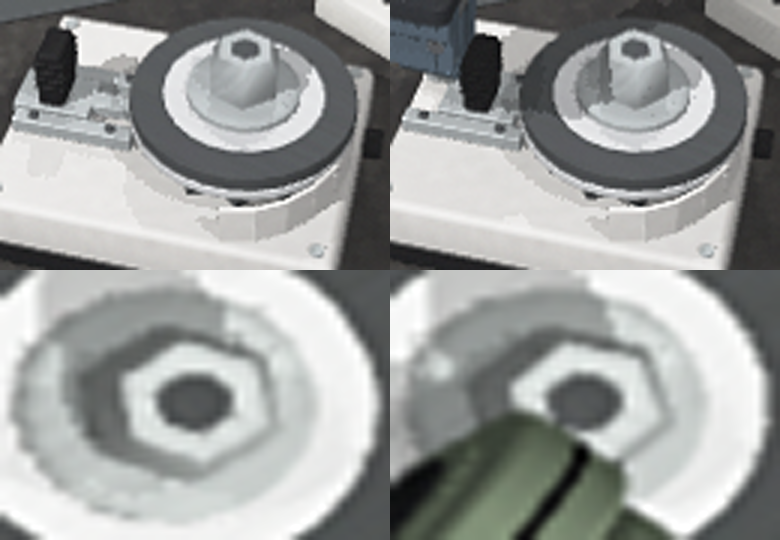

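Call:
move_arm([
  [0,[0.12,-0.075,0],[0,0,0]],
  [0,[0.12,-0.075,0],[0,0,0]],
  [0,[0,0,0],[0,0,0]],
])

```text
time_s: 5.47
ee_pos: [459.3, -372.3, 75.4]
ee_rot: [179.9, -2.6, 148.2]
force: [-36.0, 20.7, 18.0]
gripper_width: 0.4
gripper_force: 20.8
```

```bash
python3 - <<'E'
from h import *
print(state()["ee_pos"],state()["force"])
s0=cv2.imread("pics/side0.png");s=grab_frame("side")
def sub(im,r):
    g=im.max(2)[r,255:300].astype(float); i=np.where(g<50)[0].max(); f=g[i+1:i+3]; 
    lo,hi=g[i-2],g[i+3]; h=(lo+hi)/2
    for j in range(i-2,i+3):
        if g[j]<=h<g[j+1]: return 255+j+(h-g[j])/(g[j+1]-g[j])
print([ (sub(s0,r),sub(s,r+1)) for r in range(303,318,2)])
E
```

```text
[ 459.28754633 -372.26091739   75.40122365] [-35.99181115  20.70662934  18.00690373]
[(np.float64(279.67241379310343), np.float64(291.94736842105266)), (np.float64(280.2682119205298), np.float64(291.75892857142856)), (np.float64(280.45754716981133), np.float64(291.55882352941177)), (np.float64(280.3343195266272), np.float64(291.7304347826087)), (np.float64(280.3203883495146), np.float64(292.3009259259259)), (np.float64(279.6489361702128), np.float64(291.3686868686869)), (np.float64(279.80625), np.float64(291.40909090909093)), (np.float64(279.2848837209302), np.float64(291.1686746987952))]
```

Call:
move_arm([
  [0,[-0.5,0.31,0],[0,0,0]],
  [0,[-0.6,0.37,0],[0,0,0]],
  [0,[-0.4,0.25,0.5],[0,0,0]],
  [20,[-0.1,0.8,0.9],[0,0,0]],
  [60,[0,0.9,0.9],[0,0,0]],
  [60,[0,0.9,0.9],[0,0,0]],
  [60,[0,0.9,0.5],[0,0,0]],
  [60,[0,0.9,0],[0,0,0]],
  [60,[0,0.9,0],[0,0,0]],
  [60,[0,0,0],[0,0,0]],
  [60,[0,0,0],[0,0,0]],
])

```text
time_s: 6.43
ee_pos: [437.1, -227.2, 171.4]
ee_rot: [-180.0, 0.2, 148.2]
force: [0.1, -0.5, 0.4]
gripper_width: 50.8
gripper_force: 0.0
```

```bash
python3 - <<'E'
from h import *
s=state();print(s["ee_pos"],s["ee_rot"],s["qpos"])
t0=cv2.imread("pics/top0.png");t=grab_frame("top")
b=np.hstack([crop(i,355,200,100,100,4) for i in(t0,t)])
c=[cv2.resize(i[217:253,408:448],(400,200),interpolation=cv2.INTER_CUBIC) for i in(t0,t)]
cv2.imwrite("pics/cmp2.png",np.vstack([b,np.hstack(c)]))
def tab(n,im,x,y,w,h):
    m=(im[y:y+h,x:x+w].max(2)<50).astype(np.uint8); k,l,st,ce=cv2.connectedComponentsWithStats(m); j=1+st[1:,4].argmax(); return ce[j]+[x,y],st[j,4]
for i in(t0,t): print(tab("top",i,375,262,35,35))
a,b=tab("top",t0,375,262,35,35)[0],tab("top",t,375,262,35,35)[0]; print(onz("top",b,90)-onz("top",a,90))
S=[tab("side",i,262,296,34,30)[0] for i in(cv2.imread("pics/side0.png"),grab_frame("side"))];print(S,[tri(p,q) for p,q in zip((a,b),S)])
E
```

```text
[ 437.07370503 -227.2491845   171.44225061] [-179.98986271    0.22379167  148.23569928] [-2.87942850e+01  1.27209323e+01  1.04073191e+02 -2.43795516e-02
  6.29829126e+01 -8.70189322e+01]
(array([392.44755245, 285.88111888]), np.int32(143))
(array([398.28275862, 276.00689655]), np.int32(145))
[15.67318778 -9.2452962   0.        ]
[array([273.27985075, 311.60820896]), array([285.1322314 , 313.62396694])] [(array([ 462.39808612, -377.32554345,   80.46206811]), np.float64(0.14646796318921118)), (array([ 478.34971418, -386.70243252,   80.44232918]), np.float64(0.36037936022997724))]
```

View pics/cmp2.png

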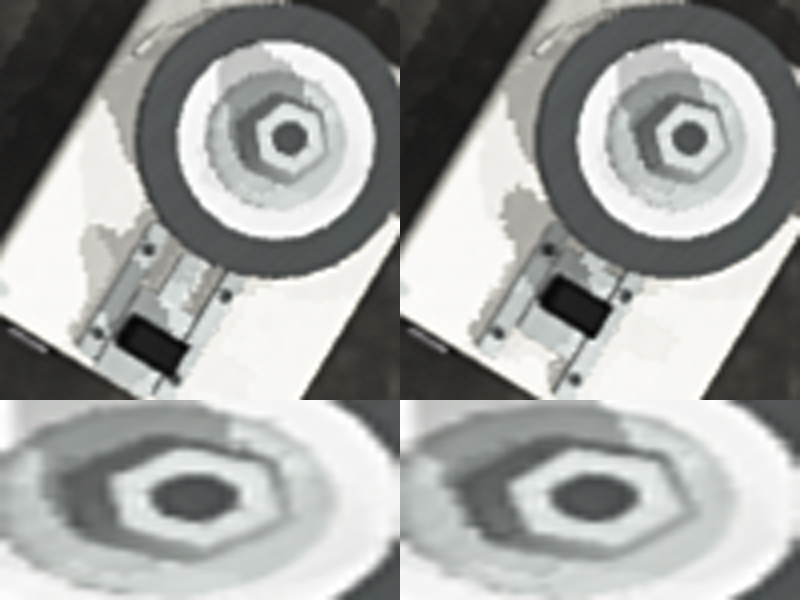

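The tab moved 18.5 mm and sits hard against its stop. It took 41 N without yielding, and the wheel turned a little as the nose went in. The nut hex centre is at top px ≈(427,235). Next I measure the hex angle and plan the pick pose.

```bash
cat >> h.py <<'E'
from scipy.spatial.transform import Rotation as Ro
from scipy.ndimage import map_coordinates
def hexang(im,ctr,z=112):
    g=im.astype(float).mean(2); c0=onz("top",ctr,z); th=np.radians(np.arange(0,360,2)); rr=np.arange(7,18,.25); R=[]
    P=np.array([[proj("top",c0+[r*np.cos(a),r*np.sin(a),0]) for r in rr] for a in th])
    v=map_coordinates(g,[P[...,1],P[...,0]],order=1); d=np.gradient(v,axis=1)
    R=rr[d[:,:].argmin(1)]; R=np.clip(R,10,16)
    co=np.sum((R-R.mean())*np.exp(-6j*th)); return c0,R.mean(),np.degrees(-np.angle(co))/-6*1, abs(co)/len(th)*2
def T(pos,R): return np.array(pos,float),R
def delta(pos,Rt,pos0,R0):  # units
    return (np.array(pos)-pos0)/25, np.degrees((Rt*R0.inv()).as_rotvec())/4
E
python3 - <<'E'
from h import *
np.set_printoptions(precision=3,suppress=True)
t0=cv2.imread("pics/top0.png");t=grab_frame("top")
for i in(t0,t): print(hexang(i,(427.3,234.7)))
s=state();R0=Ro.from_euler("xyz",s["ee_rot"],degrees=True);p0=s["ee_pos"]
k=np.radians(-9.1); a=np.array([np.sin(np.pi/4)*np.cos(k),np.sin(np.pi/4)*np.sin(k),-np.sqrt(.5)])
y=np.array([-np.sin(k),np.cos(k),0]) 
for sg in(1,-1):
    yy=sg*y; Rt=Ro.from_matrix(np.c_[np.cross(yy,a),yy,a]); print(sg,delta([485.4,-157.5,17],Rt,p0,R0), "approach back 80mm:",(np.array([485.4,-157.5,17])-80*a))
E
```

```text
Traceback (most recent call last):
  File "h.py", line 24, in hexang
    P=np.array([[proj("top",c0+[r*np.cos(a),r*np.sin(a),0]) for r in rr] for a in th])
                 ~~~~^^^^^^^^^^^^^^^^^^^^^^^^^^^^^^^^^^^^^^
  File "h.py", line 16, in proj
    c,R,t=cam(n); p=R@np.array(P,float)+t; s=p[:2]/p[2]; s=s*(1+c["k1"]*(s@s))
          ~~~^^^
  File "h.py", line 4, in cam
    c=camera_info(n); R=cv2.Rodrigues(np.array(c["rvec"]))[0]; return c,R,np.array(c["tvec"],float)
ValueError: time passes only in moves, steps and waits
```

```bash
sed -i 's|np.degrees(-np.angle(co))/-6\*1|np.degrees(-np.angle(co))/6|; s|^def cam(n):|import functools\n@functools.lru_cache(None)\ndef cam(n):|' h.py
python3 - <<'E'
from h import *
np.set_printoptions(precision=3,suppress=True)
cam("top")
t0=cv2.imread("pics/top0.png");t=grab_frame("top")
for i in(t0,t): print(hexang(i,(427.3,234.7)))
s=state();R0=Ro.from_euler("xyz",s["ee_rot"],degrees=True);p0=s["ee_pos"]
k=np.radians(-9.1); a=np.array([np.sin(np.pi/4)*np.cos(k),np.sin(np.pi/4)*np.sin(k),-np.sqrt(.5)])
y=np.array([-np.sin(k),np.cos(k),0]) 
for sg in(1,-1):
    yy=sg*y; Rt=Ro.from_matrix(np.c_[np.cross(yy,a),yy,a]); print(sg,delta([485.4,-157.5,17],Rt,p0,R0), "approach back 80mm:",(np.array([485.4,-157.5,17])-80*a))
E
```

```text
(array([ 543.724, -427.379,  112.   ]), np.float64(12.804166666666667), np.float64(9.49665331875171), np.float64(0.5843891159427627))
(array([ 543.724, -427.379,  112.   ]), np.float64(12.855555555555556), np.float64(15.63432639400275), np.float64(0.6677307592004619))
1 (array([ 1.958,  2.831, -6.135]), array([ -3.96 , -10.589,   5.411])) approach back 80mm: [ 429.543 -148.553   73.569]
-1 (array([ 1.958,  2.831, -6.135]), array([ 14.504,  -5.429, -36.592])) approach back 80mm: [ 429.543 -148.553   73.569]
```

Call:
move_arm([
  [50,[-0.025,0.262,-0.326],[-0.33,-0.882,0.451]],
  [50,[-0.025,0.262,-0.326],[-0.33,-0.882,0.451]],
  [50,[-0.025,0.262,-0.326],[-0.33,-0.882,0.451]],
  [50,[-0.025,0.262,-0.326],[-0.33,-0.882,0.451]],
  [50,[-0.025,0.262,-0.326],[-0.33,-0.882,0.451]],
  [50,[-0.025,0.262,-0.326],[-0.33,-0.882,0.451]],
  [50,[-0.025,0.262,-0.326],[-0.33,-0.882,0.451]],
  [50,[-0.025,0.262,-0.326],[-0.33,-0.882,0.451]],
  [50,[-0.025,0.262,-0.326],[-0.33,-0.882,0.451]],
  [50,[-0.025,0.262,-0.326],[-0.33,-0.882,0.451]],
  [50,[-0.025,0.262,-0.326],[-0.33,-0.882,0.451]],
  [50,[-0.025,0.262,-0.326],[-0.33,-0.882,0.451]],
  [50,[0,0,0],[0,0,0]],
  [50,[0,0,0],[0,0,0]],
])

```text
time_s: 7.8
ee_pos: [444.3, -124.9, 133.5]
ee_rot: [-178.7, 37.6, 168.5]
force: [-0.5, -0.3, 0.5]
gripper_width: 49.8
gripper_force: 0.0
```

```bash
cat >> h.py <<'E'
def axes():
    s=state();R=Ro.from_euler("xyz",s["ee_rot"],degrees=True);return s,s["ee_pos"],R
E
python3 - <<'E'
from h import *
np.set_printoptions(precision=3,suppress=True)
s,p,R=axes();print(s["time_s"],p,s["qpos"],R.as_matrix())
k=np.radians(-9.1); a=np.array([np.sin(np.pi/4)*np.cos(k),np.sin(np.pi/4)*np.sin(k),-np.sqrt(.5)]);y=np.array([-np.sin(k),np.cos(k),0])
Rt=Ro.from_matrix(np.c_[np.cross(y,a),y,a]);print(delta([485.4,-157.5,17],Rt,p,R))
E
```

```text
7.8 [ 444.296 -124.872  133.471] [ -19.927    0.388  138.936   49.937    5.032 -146.512] [[-0.777  0.213  0.593]
 [ 0.158  0.977 -0.144]
 [-0.61  -0.018 -0.792]]
(array([ 1.644, -1.305, -4.659]), array([-0.094, -1.868,  0.812]))
```

```bash
cat > kin.py <<'E'
import numpy as np
from scipy.spatial.transform import Rotation as Ro
from scipy.optimize import least_squares
D=np.array([[67.381,18.3525,89.7058,-.002,72.0429,-1.146],[-40.5607,21.1289,96.8132,.017,62.206,-98.6248],[-28.7943,12.7209,104.0732,-.0244,62.983,-87.0189],[-19.927,.388,138.936,49.937,5.032,-146.512]])
P=np.array([[210.3,534.63,213.1],[439.84,-361.21,138.99],[437.07,-227.25,171.44],[444.296,-124.872,133.471]])
def fk(q,p):
    a1,h,L1,L2,e,d=p
    Rf=Ro.from_euler("ZY",[q[0],q[1]+q[2]],degrees=True)
    R=Rf*Ro.from_euler("ZYZ",[q[3],q[4],q[5]+90],degrees=True)
    s=np.radians(q[1]); el=Ro.from_euler("z",q[0],degrees=True).apply([a1+L1*np.sin(s),0,h+L1*np.cos(s)])
    return el+Rf.apply([e,0,L2])+R.apply([0,0,d]),R
def res(p): return np.r_[np.concatenate([fk(q,p)[0]-x for q,x in zip(D,P)]),(np.array(p)-[0,400,400,400,0,250])*1e-3]
prm=least_squares(res,[0,400,400,400,0,250]).x
lo=np.array([-177.97,-48.28,12.27,-77.06,2.81,-146.56]);hi=np.array([177.97,115.42,149.76,257.06,150.46,146.56])
def ik(pos,R,q0):
    f=lambda q:np.r_[fk(q,prm)[0]-pos,200*(fk(q,prm)[1]*R.inv()).as_rotvec()]
    s=least_squares(f,np.clip(q0,lo+1,hi-1),bounds=(lo,hi)); return s.x,np.abs(s.fun).max()
E
python3 - <<'E'
from kin import *
np.set_printoptions(precision=2,suppress=True)
print(prm,res(prm)); print(fk(D[3],prm)[1].as_matrix())
E
```

```text
[-24.25 164.86 612.79 440.44  34.04 362.77] [11.34 -2.71  1.73 -7.61 -8.61 -1.75 -7.8  -8.84 -0.52 -2.45 -9.41  0.54
 -0.02 -0.24  0.21  0.04  0.03  0.11]
[[-0.78  0.21  0.59]
 [ 0.16  0.98 -0.14]
 [-0.61 -0.02 -0.79]]
```

```bash
sed -i 's/a1,h,L1,L2,e,d=p/a1,h,L1,L2,e,d,b=p/; s/a1+L1\*np.sin(s),0,h/a1+L1*np.sin(s),b,h/; s/\[0,400,400,400,0,250\]/[0,400,400,400,0,250,11]/g' kin.py
python3 - <<'E'
from kin import *
np.set_printoptions(precision=2,suppress=True)
print(prm,res(prm))
k=np.radians(-9.1)
def tool(az,tilt,sg=1):
    a=np.array([np.sin(tilt)*np.cos(az),np.sin(tilt)*np.sin(az),-np.cos(tilt)]);y=sg*np.array([-np.sin(az),np.cos(az),0])
    return Ro.from_matrix(np.c_[np.cross(y,a),y,a]),a
Pk=np.array([480,-156.6,22.5])
for tilt in(45,35,25,15,0):
  for sg in (1,-1):
    R,a=tool(k,np.radians(tilt),sg)
    z=17 if tilt>20 else 12
    for q0 in([-20,20,110,0,20,-90*sg],[-20,20,110,0,60,-90*sg]):
      print(tilt,sg,ik(Pk+a*(22.5-z)/np.cos(np.radians(tilt)),R,q0))
E
```

```text
[  0.06 140.33 591.74 416.96  25.23 335.64  11.5 ] [ 0.   -0.    0.   -0.    0.    0.    0.01  0.   -0.    0.    0.    0.
  0.   -0.26  0.19  0.02  0.03  0.09  0.  ]
45 1 (array([ -20.2 ,   16.77,  133.17,   47.73,    2.81, -146.56]), np.float64(59.34561023491286))
45 1 (array([ -20.2 ,   16.77,  133.17,   47.73,    2.81, -146.56]), np.float64(59.345604132993465))
45 -1 (array([-27.9 ,  26.11, 148.02, 159.  ,  39.48, -87.03]), np.float64(1.7053025658242404e-13))
45 -1 (array([-27.9 ,  26.11, 148.02, 159.  ,  39.48, -87.03]), np.float64(1.9895196601282805e-13))
35 1 (array([ -20.34,   17.84,  133.39,   47.03,    2.81, -146.56]), np.float64(29.64460649989918))
35 1 (array([ -20.34,   17.84,  133.39,   47.03,    2.81, -146.56]), np.float64(29.64460313103725))
35 -1 (array([-25.4 ,  20.55, 140.45, 147.61,  17.5 , -72.3 ]), np.float64(1.7053025658242404e-13))
35 -1 (array([-25.4 ,  20.55, 140.45, 147.61,  17.5 , -72.3 ]), np.float64(1.7053025658242404e-13))
25 1 (array([ -22.7 ,   18.81,  132.14,   44.44,    7.39, -146.56]), np.float64(2.6495103564891522))
25 1 (array([ -22.7 ,   18.81,  
[... 381 characters left out ...]
ray([ -21.41,   20.5 ,  125.12,    9.31,   19.95, -110.66]), np.float64(1.1368683772161603e-13))
15 -1 (array([-21.41,  20.5 , 125.12,   9.31,  19.95,  69.34]), np.float64(1.7053025658242404e-13))
15 -1 (array([-21.41,  20.5 , 125.12,   9.31,  19.95,  69.34]), np.float64(2.6716406864579767e-12))
0 1 (array([ -19.37,   24.81,  113.86,    0.  ,   41.32, -100.27]), np.float64(5.115907697472721e-13))
0 1 (array([ -19.37,   24.81,  113.86,    0.  ,   41.32, -100.27]), np.float64(1.7053025658242404e-13))
0 -1 (array([-19.37,  24.81, 113.86,  -0.  ,  41.32,  79.73]), np.float64(9.663381206337363e-13))
0 -1 (array([-19.37,  24.81, 113.86,   0.  ,  41.32,  79.73]), np.float64(1.1368683772161603e-13))
```

```bash
cat >> kin.py <<'E'
def tool(az,tilt,sg=1):
    az,tilt=np.radians([az,tilt])
    a=np.array([np.sin(tilt)*np.cos(az),np.sin(tilt)*np.sin(az),-np.cos(tilt)]);y=sg*np.array([-np.sin(az),np.cos(az),0])
    return Ro.from_matrix(np.c_[np.cross(y,a),y,a]),a
E
python3 - <<'E'
from kin import *
np.set_printoptions(precision=1,suppress=True)
Pk=np.array([480,-156.6,22.5]);N=np.array([544,-427,112-21+72.])
for th in(15,20,25,30):
  for sg in(1,-1):
    R,a=tool(-9.1,th,sg); q,e=ik(Pk+a*12,R,[-20,20,120,5,20,-100*sg])
    print("pick",th,sg,q,round(e,1))
    for az in(-14.4,-74.4):
      for dz in (0,60):
        R,a=tool(az,90-(th-5.5),-sg); best=min((ik(N+[0,0,dz]+a*12,R,[-38,q2,110,q4,60,q6]) for q4 in(-60,0,60,160) for q6 in(-90,90) for q2 in (-20,20)),key=lambda t:t[1])
        print("   nut",az,dz,best[0],round(best[1],1))
E
```

```text
pick 15 1 [ -21.4   20.6  125.1    9.4   19.8 -110.7] 0.0
   nut -14.4 0 [-57.5  34.8 130.5 134.1  70.  -79.4] 0.0
   nut -14.4 60 [-57.5  27.2 128.5 131.1  63.4 -71.6] 0.0
   nut -74.4 0 [ -16.    36.5  123.2  243.    70.4 -108.3] 0.0
   nut -74.4 60 [ -16.    29.8  121.3  246.    66.8 -116.6] 0.0
pick 15 -1 [-21.4  20.6 125.1   9.4  19.8  69.3] 0.0
   nut -14.4 0 [-57.5  34.8 130.5 134.1  70.  100.6] 0.0
   nut -14.4 60 [-57.5  27.2 128.5 131.1  63.4 108.4] 0.0
   nut -74.4 0 [-16.   36.5 123.2 243.   70.4  71.7] 0.0
   nut -74.4 60 [-16.   29.8 121.3 246.   66.8  63.4] 0.0
pick 20 1 [ -22.2   19.9  128.9   21.2   12.4 -123.1] 0.0
   nut -14.4 0 [-57.   31.4 129.1 131.9  61.7 -75.1] 0.0
   nut -14.4 60 [-57.   24.2 126.6 127.3  55.5 -66.4] 0.0
   nut -74.4 0 [ -16.6   33.5  122.   245.9   63.8 -113. ] 0.0
   nut -74.4 60 [ -16.6   27.1  119.8  250.2   60.5 -122.1] 0.0
pick 20 -1 [-22.2  19.9 128.9  21.2  12.4  56.9] 0.0
   nut -14.4 0 [-57.   31.4 129.1 131.9  61.7 104.9] 0.0
   nut -14.4 60 [-57.   24.2 126.6 127.3  55.5 113.6] 0.0
   nut -74.4 0 [-16.6  33.5 122.  245.9  63.8  67
[... 532 characters left out ...]
0
   nut -74.4 0 [-17.5  30.7 120.6 249.8  57.3  61.4] 0.0
   nut -74.4 60 [-17.5  24.7 117.9 255.4  54.7  51.5] 0.0
pick 30 1 [ -20.8   19.1  132.8   46.3    3.8 -146.6] 16.5
   nut -14.4 0 [-55.3  25.7 125.1 123.7  45.8 -63.5] 0.0
   nut -14.4 60 [-55.3  19.4 121.8 114.9  41.1 -51.4] 0.0
   nut -74.4 0 [ -18.5   28.4  118.8  254.9   51.3 -125.2] 0.0
   nut -74.4 60 [ -19.    22.8  117.6  257.1   49.5 -131.7] 5.1
pick 30 -1 [-24.2  20.2 136.5 127.9   9.5 -51.4] 0.0
   nut -14.4 0 [-55.3  25.7 125.1 123.7  45.8 116.5] 0.0
   nut -14.4 60 [-55.3  19.4 121.8 114.9  41.1 128.6] 0.0
   nut -74.4 0 [-18.5  28.4 118.8 254.9  51.3  54.8] 0.0
   nut -74.4 60 [-19.   22.8 117.6 257.1  49.5  48.3] 5.1
```

```bash
python3 - <<'E'
from h import *; from kin import tool,ik
np.set_printoptions(precision=3,suppress=True)
s,p,R=axes();Pk=np.array([480,-156.6,22.5]);Rt,a=tool(-9.1,15,1)
print(delta(Pk-48*a,Rt,p,R),a*60/25,"seq n=8",delta(Pk-48*a,Rt,p,R)[0]/8,delta(Pk-48*a,Rt,p,R)[1]/8)
E
```

```text
(array([ 0.937, -1.191, -2.584]), array([1.295, 5.503, 0.736])) [ 0.613 -0.098 -2.318] seq n=8 [ 0.117 -0.149 -0.323] [0.162 0.688 0.092]
```

Call:
move_arm([
  [50,[0.117,-0.149,-0.1],[0.162,0.688,0.092]],
  [50,[0.117,-0.149,-0.2],[0.162,0.688,0.092]],
  [50,[0.117,-0.149,-0.3],[0.162,0.688,0.092]],
  [50,[0.117,-0.149,-0.35],[0.162,0.688,0.092]],
  [50,[0.117,-0.149,-0.4],[0.162,0.688,0.092]],
  [50,[0.117,-0.149,-0.4],[0.162,0.688,0.092]],
  [50,[0.117,-0.149,-0.4],[0.162,0.688,0.092]],
  [50,[0.117,-0.149,-0.43],[0.162,0.688,0.092]],
  [50,[0,0,0],[0,0,0]],
  [50,[0,0,0],[0,0,0]],
])

```text
time_s: 8.63
ee_pos: [467.4, -150.8, 71.0]
ee_rot: [179.7, 17.2, 170.5]
force: [-0.8, 0.0, 0.3]
gripper_width: 50.3
gripper_force: 0.0
```

```bash
python3 - <<'E'
from h import *; from kin import tool,ik
np.set_printoptions(precision=3,suppress=True)
s,p,R=axes();Pk=np.array([480,-156.6,22.5]);Rt,a=tool(-9.1,15,1)
print(s["time_s"],p,s["qpos"],delta(Pk+12*a,Rt,p,R))
E
```

```text
8.6333 [ 467.435 -150.812   70.992] [ -21.937   12.845  124.931    9.18    25.71  -110.224] (array([ 0.625, -0.251, -2.403]), array([0.019, 0.566, 0.068]))
```

Call:
move_arm([
  [50,[0.156,-0.063,-0.6],[0,0.14,0.017]],
  [50,[0.156,-0.063,-0.6],[0,0.14,0.017]],
  [50,[0.156,-0.063,-0.6],[0,0.14,0.017]],
  [50,[0.156,-0.063,-0.6],[0,0.14,0.017]],
  [50,[0,0,0],[0,0,0]],
  [10,[0,0,0],[0,0,0]],
  [10,[0,0,0],[0,0,0]],
  [10,[0,0,0],[0,0,0]],
  [10,[0,0,0],[0,0,0]],
  [10,[0,0,0],[0,0,0]],
], grip_force=50)

```text
time_s: 9.47
ee_pos: [482.7, -155.8, 12.5]
ee_rot: [-179.9, 15.2, 171.0]
force: [-0.3, 0.8, -0.4]
gripper_width: 19.5
gripper_force: 0.0
```

```bash
python3 - <<'E'
from h import *; from kin import tool,ik
np.set_printoptions(precision=3,suppress=True)
s,p,R=axes();Pk=np.array([480,-156.6,22.5]);Rt,a=tool(-9.1,15,1)
print(s["time_s"],p,s["qpos"],s["gripper_width"],s["force"],delta(Pk+12*a,Rt,p,R))
E
```

```text
9.4667 [ 482.702 -155.816   12.456] [ -21.239   20.387  125.287    9.214   19.718 -110.539] 19.475623651179014 [-0.294  0.786 -0.428] (array([ 0.015, -0.051, -0.062]), array([ 0.028,  0.035, -0.027]))
```

Call:
move_arm([
  [10,[0,0,0],[0,0,0]],
  [10,[0,0,0.3],[0,0,0]],
  [10,[0,0,0.7],[0,0,0]],
])

```text
time_s: 9.72
ee_pos: [480.0, -154.6, 34.8]
ee_rot: [180.0, 14.7, 171.0]
force: [-0.4, -0.0, -4.3]
gripper_width: 18.0
gripper_force: 50.0
```

```bash
cat > plan.py <<'E'
from h import *; from kin import *
np.set_printoptions(precision=2,suppress=True)
def rows(q0,q1,n):
    out=[];p,R=fk(q0,prm);w=(1-np.cos(np.pi*np.arange(1,n+1)/n))/2
    for f in w:
        pn,Rn=fk(q0+(q1-q0)*f,prm); out.append((delta(pn,Rn,p,R)));p,R=pn,Rn
    return out
E
python3 - <<'E'
from plan import *
s,p,R=axes();print(s["gripper_width"],s["gripper_force"],s["force"],p,s["qpos"])
q=s["qpos"]
qA,e1=ik(np.array([p[0],p[1],220]),R,q)
N=np.array([544,-427,163.]);Rb,a=tool(-14.4,80.5,-1)
qB,e2=ik(N+[0,0,60]+11*a,Rb,[-57,27,128,131,63,-72]); print(qA,e1,qB,e2, N+[0,0,60]+11*a)
# key ends in tool frame (from lying geometry)
k=np.radians(-9.1);c,sn=np.cos(np.radians(5.5)),np.sin(np.radians(5.5)); kz=np.array([-np.cos(k)*c,-np.sin(k)*c,-sn])
R0,a0=tool(-9.1,15,1); kt=R0.inv().apply(kz)
for f in np.linspace(0,1,9):
    p1,R1=fk(qA+(qB-qA)*f,prm); ax=R1.apply([0,0,1]);g=p1-11*ax;d=R1.apply(kt)
    print(p1,"mouth",g-72*d,"bar",g+80*d,"body z",(p1-120*ax)[2])
r=rows(qA,qB,24); print(max(np.abs(x[0]).max() for x in r),max(np.abs(x[1]).max() for x in r),np.abs(qB-qA)/24*12*1.57)
E
```

```text
17.984589447628036 49.996358156204224 [-0.36 -0.01 -4.28] [ 479.95 -154.62   34.82] [ -21.23   17.99  123.89    7.65   23.97 -108.85]
[ -21.23    4.47  108.45    3.89   52.81 -104.21] 3.410605131648481e-13 [-57.62  27.13 128.55 130.99  63.49 -71.64] 2.2737367544323206e-13 [ 554.51 -429.7   221.18]
[ 479.95 -154.62  220.  ] mouth [ 548.03 -165.39  237.12] bar [ 398.51 -141.74  223.44] body z 336.09178479745793
[ 479.53 -116.57  189.09] mouth [ 542.02 -148.81  199.08] bar [404.1  -84.93 200.02] body z 302.9784230304323
[494.23 -88.97 178.67] mouth [ 545.26 -138.3   176.41] bar [429.85 -42.6  201.4 ] body z 283.2023358602004
[521.47 -81.26 183.92] mouth [ 556.7  -140.32  166.2 ] bar [471.74 -26.82 221.  ] body z 273.7722854127452
[ 554.82 -100.4   198.49] mouth [ 572.57 -160.14  164.43] bar [520.85 -45.88 250.3 ] body z 270.69463549122634
[ 584.95 -149.31  215.36] mouth [ 586.78 -200.73  166.41] bar [ 564.89 -102.41  280.24] body z 269.5651255854379
[ 601.18 -225.96  227.93] mouth [ 591.77 -261.9   167.4 ] bar [ 590.57 -192.43  302.59] body z 266.2193414106603
[ 593.5  -323.24  230.93] mouth [ 579.72 -339.79  163.25] bar [ 586.17 -305.68  311.23] body z 257.34845023694936
[ 554.51 -429.7   221.18] mouth [ 544. -427.  151.] bar [ 544. -427.  303.] body z 240.99018903881398
1.6149168883219545 2.260273754098928 [28.57 17.79 15.78 99.77  8.38 25.57]
```

```bash
python3 - <<'E'
from plan import *
print([onz("top",u,0).round() for u in((190,285),(195,160),(215,165),(318,160),(352,168))])
s,p,R=axes();q=s["qpos"]
pA=np.array([450,-330,260.]);qA,e1=ik(pA,R,q-[15,0,0,0,0,0])
N=np.array([544,-427,163.]);Rb,a=tool(-14.4,80.5,-1)
qB,e2=ik(N+[0,0,60]+11*a,Rb,[-57,27,128,131,63,-72]); print(qA,e1,(pA-p)/25)
k=np.radians(-9.1);c,sn=np.cos(np.radians(5.5)),np.sin(np.radians(5.5)); kz=np.array([-np.cos(k)*c,-np.sin(k)*c,-sn])
R0,a0=tool(-9.1,15,1); kt=R0.inv().apply(kz)
for f in np.linspace(0,1,9):
    p1,R1=fk(qA+(qB-qA)*f,prm); ax=R1.apply([0,0,1]);g=p1-11*ax;d=R1.apply(kt)
    print(p1,"mouth",g-72*d,"bar",g+80*d,"body z",(p1-120*ax)[2])
r=rows(qA,qB,36)
for i,x in enumerate(r): print(i,x[0],x[1])
E
```

```text
[array([457., -31.,   0.]), array([678., -38.,  -0.]), array([669., -74.,   0.]), array([ 678., -256.,    0.]), array([ 664., -316.,    0.])]
[ -42.24    8.8    97.38    9.09   61.8  -126.71] 3.5735303605122234e-12 [-1.2  -7.02  9.01]
[ 450. -330.  260.] mouth [ 518.08 -340.77  277.12] bar [ 368.55 -317.13  263.44] body z 376.0917847974567
[ 475.28 -275.4   229.33] mouth [ 536.96 -306.59  245.64] bar [ 398.73 -244.73  232.65] body z 340.05698298935886
[ 504.63 -234.86  218.68] mouth [ 555.31 -284.01  226.42] bar [ 437.55 -187.94  229.16] body z 317.30455359734526
[ 535.86 -214.72  222.26] mouth [ 571.94 -275.5   215.33] bar [ 481.88 -156.9   245.84] body z 304.2917626348798
[ 564.98 -218.54  233.05] mouth [ 584.82 -282.01  208.14] bar [ 525.88 -157.85  273.05] body z 296.6641802980961
[ 586.78 -246.6   243.82] mouth [ 591.37 -303.03  200.94] bar [ 561.8  -191.93  300.37] body z 289.91440761375077
[ 595.57 -295.73  248.14] mouth [ 588.67 -336.58  190.46] bar [ 581.31 -254.85  318.4 ] body z 280.05253014486857
[ 586.11 -359.64  241.35] mouth [ 573.77 -379.4   174.26] bar [ 577.03 -337.
[... 968 characters left out ...]
-0.17 -1.34]
20 [ 0.24 -0.5   0.13] [ 1.47 -0.17 -1.33]
21 [ 0.18 -0.58  0.09] [ 1.43 -0.18 -1.3 ]
22 [ 0.11 -0.64  0.05] [ 1.38 -0.18 -1.27]
23 [ 0.04 -0.69  0.01] [ 1.32 -0.19 -1.22]
24 [-0.03 -0.71 -0.03] [ 1.24 -0.19 -1.17]
25 [-0.09 -0.7  -0.06] [ 1.16 -0.19 -1.11]
26 [-0.14 -0.68 -0.1 ] [ 1.06 -0.19 -1.04]
27 [-0.18 -0.64 -0.12] [ 0.96 -0.18 -0.96]
28 [-0.2  -0.59 -0.13] [ 0.85 -0.17 -0.87]
29 [-0.21 -0.53 -0.14] [ 0.74 -0.16 -0.77]
30 [-0.21 -0.45 -0.13] [ 0.63 -0.14 -0.67]
31 [-0.19 -0.38 -0.12] [ 0.52 -0.12 -0.56]
32 [-0.16 -0.3  -0.1 ] [ 0.4  -0.1  -0.44]
33 [-0.12 -0.21 -0.08] [ 0.29 -0.07 -0.32]
34 [-0.08 -0.13 -0.05] [ 0.17 -0.04 -0.19]
35 [-0.03 -0.04 -0.02] [ 0.06 -0.01 -0.06]
```

```bash
python3 - <<'E'
from plan import *
s,p,R=axes();q=s["qpos"]
N=np.array([544,-427,163.]);Rb,a=tool(-14.4,80.5,-1); pB=N+[0,0,60]+11*a
k=np.radians(-9.1);c,sn=np.cos(np.radians(5.5)),np.sin(np.radians(5.5)); kz=np.array([-np.cos(k)*c,-np.sin(k)*c,-sn])
kt=tool(-9.1,15,1)[0].inv().apply(kz)
for pA in ([500,-280,260.],[520,-260,270]):
    pA=np.array(pA);qq,e=ik(pA,R,q); d=delta(pB,Rb,pA,R); print((pA-p)/25,d,qq,e)
    for f in np.linspace(0,1,13)[1:]:
        Rf=Ro.from_rotvec(np.radians(d[1]*4)*f)*R; pf=pA+(pB-pA)*f; qn,e=ik(pf,Rf,qq); g=pf-11*Rf.apply([0,0,1]);dd=Rf.apply(kt)
        print(qn,round(e,2),np.abs(qn-qq).max(),(g-72*dd)[2],g+80*dd); qq=qn
E
```

```text
[ 0.8  -5.02  9.01] (array([ 2.18, -5.99, -1.55]), array([-31.89,   6.59,  29.72])) [ -34.01    9.74   96.21    7.06   60.91 -117.75] 2.2737367544323206e-13
[ -30.01    9.23   97.85   -2.56   56.13 -121.23] 0.0 9.626286774787642 271.85281026887634 [ 422.19 -293.01  262.22]
[ -26.44    8.65  100.86  -12.95   50.32 -123.72] 0.0 10.38710222525062 263.86324807991195 [ 428.23 -318.24  263.42]
[ -23.55    8.11  105.03  -24.81   43.66 -124.52] 0.0 11.863919088667188 253.46339883775823 [ 436.58 -341.99  266.76]
[ -21.62    7.78  110.09  -39.53   36.56 -122.37] 0.0 14.722404412369833 241.12214969837297 [ 446.97 -363.51  271.81]
[ -20.97    7.86  115.71  -59.74   29.81 -114.92] 0.0 20.208698379239806 227.435431675123 [ 459.03 -382.21  278.03]
[ -22.34    8.21  119.13  -77.06   25.15 -111.21] 7.1 17.316492528441714 213.0872223282376 [ 472.28 -397.69  284.79]
[ -26.33    7.9   118.84  -77.06   18.65 -126.64] 24.92 15.433995041791832 198.8047867495449 [ 486.13 -409.74  291.45]
[ -32.77    7.64  119.1   -77.06    7.38 -144.26] 38.11 17.616320412893387 185.311085841283 [ 499.98 -418.4   297.36]
[ -
[... 1314 characters left out ...]
9]
[ -24.52    8.06  118.31  -77.06   20.31 -125.63] 23.7 15.469464016542133 202.97145341621155 [ 494.46 -401.41  295.62]
[ -31.15    7.67  118.69  -77.06    8.99 -143.28] 37.36 17.657033574001602 188.6444191746163 [ 506.64 -411.74  300.69]
[ -31.38    8.57  117.65  -77.06    8.66 -146.56] 63.52 3.2768024531253275 175.777466258081 [ 518.21 -418.92  304.41]
[ -30.26    9.67  116.36  -77.06   10.75 -146.56] 93.12 2.088394464154881 164.94639461602927 [ 528.61 -423.42  306.27]
[ -29.37   10.77  115.14  -77.06   12.48 -146.56] 122.63 1.7226031682422551 156.59377754493892 [ 537.33 -425.85  305.88]
[ -28.64   11.89  113.97  -77.06   13.96 -146.56] 155.54 1.4837255721326574 151.0 [ 544. -427.  303.]
```

```bash
python3 - <<'E'
from plan import *
s,p,R=axes();q=s["qpos"]
N=np.array([544,-427,163.]);Rb,a=tool(-14.4,80.5,-1); pB=N+[0,0,60]+11*a
k=np.radians(-9.1);c,sn=np.cos(np.radians(5.5)),np.sin(np.radians(5.5)); kz=np.array([-np.cos(k)*c,-np.sin(k)*c,-sn])
kt=tool(-9.1,15,1)[0].inv().apply(kz)
for pA in ([480,-300,250.],[500,-340,260]):
    pA=np.array(pA);qq,e=ik(pA,R,q); d=list(delta(pB,Rb,pA,R)); m=np.linalg.norm(d[1]);d[1]=-d[1]/m*(90-m); print((pA-p)/25,d,qq,e)
    for f in np.linspace(0,1,13)[1:]:
        Rf=Ro.from_rotvec(np.radians(d[1]*4)*f)*R; pf=pA+(pB-pA)*f; qn,e=ik(pf,Rf,qq); g=pf-11*Rf.apply([0,0,1]);dd=Rf.apply(kt)
        print(qn,round(e,2),np.abs(qn-qq).max(),"mouth",(g-72*dd),"bar",g+80*dd); qq=qn
E
```

```text
[ 0.   -5.82  8.61] [array([ 2.98, -5.19, -1.15]), array([ 33.21,  -6.86, -30.95])] [ -37.26    9.59   97.85    8.     59.83 -121.53] 2.2737367544323206e-13
[ -42.84   12.54   95.23   17.54   64.41 -118.59] 0.0 9.537242878807398 mouth [ 550.29 -336.79  263.8 ] bar [ 408.18 -284.22  251.67]
[ -47.98   15.38   93.87   26.51   68.12 -114.66] 0.0 8.978298684954336 mouth [ 549.97 -361.38  257.46] bar [ 420.11 -282.53  252.63]
[ -52.6    18.03   93.84   35.21   70.77 -110.18] 0.0 8.693769561085958 mouth [ 547.59 -383.56  248.36] bar [ 433.92 -282.95  256.08]
[ -56.64   20.41   95.11   43.82   72.35 -105.49] 0.0 8.612387845849781 mouth [ 543.75 -402.54  237.  ] bar [ 449.08 -286.2   261.61]
[ -60.06   22.48   97.6    52.52   72.93 -100.89] 0.0 8.70286788026278 mouth [ 539.17 -417.73  223.99] bar [ 464.96 -292.82  268.66]
[-62.78  24.22 101.15  61.49  72.7  -96.56] 0.0 8.968289108548781 mouth [ 534.61 -428.82  210.1 ] bar [ 480.86 -303.12  276.55]
[-64.73  25.63 105.54  70.92  71.88 -92.6 ] 0.0 9.429686370863948 mouth [ 530.84 -435.79  196.13] bar [ 496.11 -317.13  284.55]
[-65.77  26.72 110
[... 1619 characters left out ...]
49947 mouth [ 539.17 -452.46  200.3 ] bar [ 504.44 -333.79  288.72]
[-65.71  27.46 108.31  80.57  70.91 -87.44] 0.0 10.148520639373046 mouth [ 535.23 -452.25  186.25] bar [ 516.72 -347.95  295.26]
[-65.71  27.94 114.1   91.62  69.33 -84.24] 0.0 11.044299184580595 mouth [ 533.37 -448.73  173.72] bar [ 527.15 -365.11  300.49]
[-64.47  28.11 119.73 103.71  67.79 -80.89] 0.0 12.093266212244927 mouth [ 534.07 -442.7   163.36] bar [ 535.32 -384.59  303.81]
[-61.8   27.89 124.73 116.88  66.07 -76.84] 0.0 13.174935680364712 mouth [ 537.59 -435.1   155.68] bar [ 540.96 -405.54  304.74]
[-57.62  27.13 128.55 130.99  63.49 -71.64] 0.0 14.109358918934902 mouth [ 544. -427.  151.] bar [ 544. -427.  303.]
```

Call:
move_arm([
  [10,[0,-0.38,0.861],[0,0,0]],
  [10,[0,-0.58,0.861],[0,0,0]],
  [10,[0,-0.58,0.861],[0,0,0]],
  [10,[0,-0.58,0.861],[0,0,0]],
  [10,[0,-0.58,0.861],[0,0,0]],
  [10,[0,-0.58,0.861],[0,0,0]],
  [10,[0,-0.58,0.861],[0,0,0]],
  [10,[0,-0.58,0.861],[0,0,0]],
  [10,[0,-0.58,0.861],[0,0,0]],
  [10,[0,-0.78,0.861],[0,0,0]],
  [10,[0.083,-0.144,-0.032],[0.9225,-0.19,-0.86]],
  [10,[0.083,-0.144,-0.032],[0.9225,-0.19,-0.86]],
  [10,[0.083,-0.144,-0.032],[0.9225,-0.19,-0.86]],
  [10,[0.083,-0.144,-0.032],[0.9225,-0.19,-0.86]],
  [10,[0.083,-0.144,-0.032],[0.9225,-0.19,-0.86]],
  [10,[0.083,-0.144,-0.032],[0.9225,-0.19,-0.86]],
  [10,[0.083,-0.144,-0.032],[0.9225,-0.19,-0.86]],
  [10,[0.083,-0.144,-0.032],[0.9225,-0.19,-0.86]],
  [10,[0.083,-0.144,-0.032],[0.9225,-0.19,-0.86]],
  [10,[0.083,-0.144,-0.032],[0.9225,-0.19,-0.86]],
])

```text
time_s: 11.38
ee_pos: [502.7, -336.8, 243.2]
ee_rot: [144.4, 3.0, 129.4]
force: [0.6, 0.4, -3.7]
gripper_width: 17.8
gripper_force: 50.0
```

Call:
move_arm([
  [10,[0.083,-0.144,-0.032],[0.9225,-0.19,-0.86]],
  [10,[0.083,-0.144,-0.032],[0.9225,-0.19,-0.86]],
  [10,[0.083,-0.144,-0.032],[0.9225,-0.19,-0.86]],
  [10,[0.083,-0.144,-0.032],[0.9225,-0.19,-0.86]],
  [10,[0.083,-0.144,-0.032],[0.9225,-0.19,-0.86]],
  [10,[0.083,-0.144,-0.032],[0.9225,-0.19,-0.86]],
  [10,[0.083,-0.144,-0.032],[0.9225,-0.19,-0.86]],
  [10,[0.083,-0.144,-0.032],[0.9225,-0.19,-0.86]],
  [10,[0.083,-0.144,-0.032],[0.9225,-0.19,-0.86]],
  [10,[0.083,-0.144,-0.032],[0.9225,-0.19,-0.86]],
  [10,[0.083,-0.144,-0.032],[0.9225,-0.19,-0.86]],
  [10,[0.083,-0.144,-0.032],[0.9225,-0.19,-0.86]],
  [10,[0.083,-0.144,-0.032],[0.9225,-0.19,-0.86]],
  [10,[0.083,-0.144,-0.032],[0.9225,-0.19,-0.86]],
  [10,[0.083,-0.144,-0.032],[0.9225,-0.19,-0.86]],
  [10,[0.083,-0.144,-0.032],[0.9225,-0.19,-0.86]],
])

```text
time_s: 12.72
ee_pos: [536.1, -394.4, 229.7]
ee_rot: [117.1, -49.5, 81.0]
force: [0.7, 0.0, -2.9]
gripper_width: 17.6
gripper_force: 50.0
```

```bash
python3 - <<'E'
from plan import *
s,p,R=axes();print(s["time_s"],p,s["qpos"],s["gripper_width"],s["force"])
N=np.array([544,-427,163.]);Rb,a=tool(-14.4,80.5,-1); pB=N+[0,0,60]+11*a
print(delta(pB,Rb,p,R))
E
```

```text
12.7167 [ 536.05 -394.41  229.71] [-65.57  26.99 113.74  88.12  69.12 -85.77] 17.566275931728455 [ 0.7   0.01 -2.91]
(array([ 0.74, -1.41, -0.34]), array([ 9.16, -2.05, -8.57]))
```

Call:
move_arm([
  [10,[0.074,-0.141,-0.034],[0.916,-0.205,-0.857]],
  [10,[0.074,-0.141,-0.034],[0.916,-0.205,-0.857]],
  [10,[0.074,-0.141,-0.034],[0.916,-0.205,-0.857]],
  [10,[0.074,-0.141,-0.034],[0.916,-0.205,-0.857]],
  [10,[0.074,-0.141,-0.034],[0.916,-0.205,-0.857]],
  [10,[0.074,-0.141,-0.034],[0.916,-0.205,-0.857]],
  [10,[0.074,-0.141,-0.034],[0.916,-0.205,-0.857]],
  [10,[0.074,-0.141,-0.034],[0.916,-0.205,-0.857]],
  [10,[0.074,-0.141,-0.034],[0.916,-0.205,-0.857]],
  [10,[0.074,-0.141,-0.034],[0.916,-0.205,-0.857]],
  [10,[0,0,0],[0,0,0]],
  [10,[0,0,0],[0,0,0]],
  [10,[0,0,0],[0,0,0]],
])

```text
time_s: 13.8
ee_pos: [555.1, -429.5, 222.3]
ee_rot: [178.0, -80.6, -12.3]
force: [0.1, -0.6, -3.2]
gripper_width: 17.8
gripper_force: 50.0
```

```bash
python3 - <<'E'
from plan import *
s,p,R=axes();print(s["time_s"],p,s["qpos"],s["gripper_width"],s["force"])
N=np.array([544,-427,163.]);Rb,a=tool(-14.4,80.5,-1); pB=N+[0,0,60]+11*a
print(delta(pB,Rb,p,R))
t=grab_frame("top");sd=grab_frame("side");cv2.imwrite("pics/tk.png",t);cv2.imwrite("pics/sk.png",sd)
cv2.imwrite("pics/k.png",np.hstack([crop(t,365,170,133,150,3),crop(sd,270,190,133,150,3)]))
E
```

```text
13.8 [ 555.06 -429.48  222.32] [-57.59  27.07 128.48 130.92  63.49 -71.85] 17.8141989726713 [ 0.09 -0.56 -3.24]
(array([-0.02, -0.01, -0.05]), array([ 0.08, -0.  , -0.03]))
```

View pics/k.png

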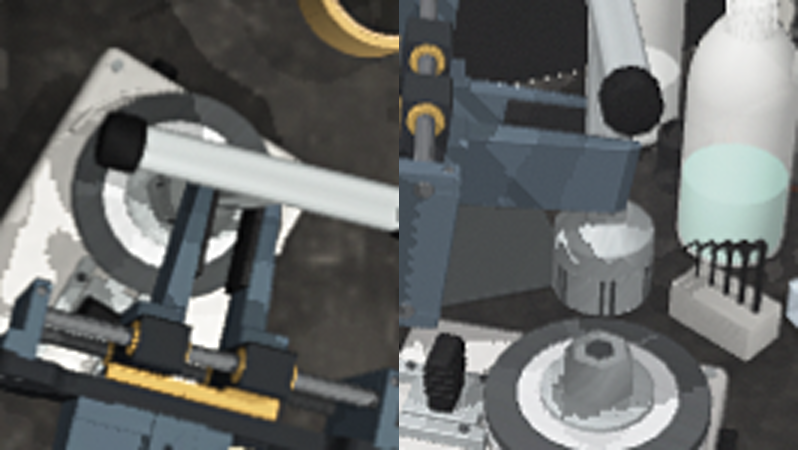

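Top view: left bar cap at crop (122,142) → px (405.7,217.3), with the bar running right and down. Side view: socket silhouette centre at crop (604,255) → px (338.3,275), near cap at px (347.7,223.7), nut below at px ≈(337,306). I'll check these against the predictions.

```bash
python3 - <<'E'
from plan import *
t=cv2.imread("pics/tk.png");sd=cv2.imread("pics/sk.png")
def blobs(im,x,y,w,h,th=45):
    m=(im[y:y+h,x:x+w].max(2)<th).astype(np.uint8);n,l,st,ce=cv2.connectedComponentsWithStats(m)
    return [(ce[i]+[x,y],st[i,4]) for i in range(1,n) if st[i,4]>40]
print("topL",blobs(t,392,200,30,35));print("topR",blobs(t,480,222,45,40))
print("side near",blobs(sd,335,205,25,30))
# prediction
s,p,R=axes();k=np.radians(-9.1);c,sn=np.cos(np.radians(5.5)),np.sin(np.radians(5.5)); kz=np.array([-np.cos(k)*c,-np.sin(k)*c,-sn]);ky=np.array([-np.sin(k),np.cos(k),0])
R0=tool(-9.1,15,1)[0]; kz=R.apply(R0.inv().apply(kz)); ky=R.apply(R0.inv().apply(ky)); g=p-11*R.apply([0,0,1]); 
M=g-72*kz; print("mouth",M,"kz",kz,"ky",ky)
B=M+140*kz
for sg in(1,-1): print(sg,B+63*sg*ky,proj("top",B+63*sg*ky),proj("side",B+63*sg*ky))
print("socket mid side",proj("side",M),proj("side",M+20*kz),proj("side",M+40*kz))
for r in (268,272,276,280,284):
    g_=sd[r].mean(1);print(r,[int(v) for v in g_[316:362]])
E
```

```text
topL [(array([404.65, 216.7 ]), np.int32(281))]
topR [(array([507.1 , 240.11]), np.int32(443))]
side near [(array([347.15, 223.56]), np.int32(343))]
mouth [ 544.43 -427.8   152.37] kz [-0.    0.01  1.  ] ky [-0.25 -0.97  0.01]
1 [ 528.72 -488.03  292.71] [504.57 243.  ] [345.1  224.36]
-1 [ 559.93 -365.96  292.03] [405.81 217.  ] [335.95 173.72]
socket mid side [336.97 285.42] [337.37 274.05] [337.79 262.29]
268 [76, 75, 76, 77, 76, 83, 118, 202, 210, 134, 126, 129, 127, 125, 120, 217, 221, 223, 223, 218, 217, 215, 210, 213, 214, 211, 211, 208, 198, 193, 185, 180, 178, 172, 170, 168, 164, 161, 123, 64, 52, 52, 54, 52, 54, 54]
272 [77, 77, 77, 77, 75, 87, 142, 105, 97, 147, 138, 123, 127, 132, 133, 135, 135, 131, 198, 222, 216, 214, 214, 211, 206, 209, 212, 211, 203, 196, 195, 194, 186, 178, 166, 135, 117, 115, 98, 64, 59, 62, 64, 67, 68, 64]
276 [77, 78, 77, 77, 76, 87, 99, 103, 103, 104, 106, 150, 171, 137, 115, 116, 118, 118, 117, 119, 118, 117, 151, 162, 159, 147, 140, 121, 122, 136, 140, 134, 129, 124, 122, 118, 117, 103, 86, 51, 48, 49, 49, 48, 49, 50]
280 [77, 78, 78, 78, 76, 91, 100, 70, 78, 71, 112, 115, 116, 113, 117, 119, 119, 119, 119, 121, 123, 123, 124, 122, 122, 125, 128, 126, 125, 124, 125, 124, 125, 129, 123, 109, 67, 78, 67, 52, 51, 52, 52, 54, 56, 56]
284 [79, 77, 75, 75, 78, 100, 88, 80, 82, 68, 105, 110, 113, 115, 117, 121, 125, 124, 123, 124, 127, 62, 85, 127, 95, 57, 109, 128, 127, 126, 128, 127, 126, 127, 126, 96, 78, 75, 47, 55, 55, 53, 55, 55, 54, 170]
```

Predicted and measured positions agree within about 1 mm at the socket, so I descend.

Call:
move_arm([
  [10,[-0.016,0.03,-0.4],[0,0,0]],
  [10,[0,0,-0.5],[0,0,0]],
  [10,[0,0,-0.4],[0,0,0]],
  [10,[0,0,-0.2],[0,0,0]],
  [10,[0,0,-0.2],[0,0,0]],
  [10,[0,0,-0.15],[0,0,0]],
  [10,[0,0,-0.15],[0,0,0]],
  [10,[0,0,0],[0,0,0]],
])

```text
time_s: 14.57
ee_pos: [554.6, -428.8, 171.8]
ee_rot: [178.8, -80.6, -13.1]
force: [-0.4, -0.0, -3.6]
gripper_width: 17.6
gripper_force: 50.0
```

Call:
move_arm([
  [10,[0,0,-0.12],[0,0,0]],
  [10,[0,0,-0.12],[0,0,0]],
  [10,[0,0,-0.06],[0,0,0]],
  [10,[0,0,0],[0,0,0]],
])

```text
time_s: 14.9
ee_pos: [554.6, -428.7, 164.8]
ee_rot: [178.6, -80.6, -13.0]
force: [-1.3, -0.3, -3.8]
gripper_width: 17.6
gripper_force: 50.0
```

Call:
move_arm([
  [10,[0,0,-0.06],[0,0,0]],
  [10,[0,0,-0.06],[0,0,0]],
  [10,[0,0,-0.06],[0,0,0]],
  [10,[0,0,0],[0,0,0]],
])

```text
time_s: 15.23
ee_pos: [554.8, -428.9, 161.6]
ee_rot: [178.4, -80.8, -12.8]
force: [-1.6, 0.4, -0.4]
gripper_width: 17.9
gripper_force: 50.0
```

Call:
move_arm([
  [10,[0,0,-0.05],[0,0,0]],
  [10,[0,0,-0.05],[0,0,0]],
  [10,[0,0,0],[0,0,0]],
])

```text
time_s: 15.48
ee_pos: [554.9, -429.0, 161.4]
ee_rot: [178.0, -81.1, -12.4]
force: [-5.5, 2.2, 7.4]
gripper_width: 17.9
gripper_force: 50.0
```

Contact came at mouth height ≈91.7, so the key is fully down on the nut. I release and retreat.

Call:
move_arm([
  [50,[0,0,0.05],[0,0,0]],
  [50,[0,0,0.03],[0,0,0]],
  [50,[0,0,0],[0,0,0]],
  [50,[0,0,0],[0,0,0]],
  [50,[0,0,0],[0,0,0]],
  [50,[-0.4,0.1,0.07],[0,0,0]],
  [50,[-0.9,0.23,0.15],[0,0,0]],
  [50,[-0.9,0.23,0.15],[0,0,0]],
  [50,[-0.9,0.23,0.15],[0,0,0]],
  [50,[-0.9,0.23,0.15],[0,0,0]],
  [50,[-0.9,0.23,0.4],[0,0,0]],
  [50,[0,0,0.1],[0,0,0]],
  [50,[0,0,0],[0,0,0]],
])

```text
time_s: 16.57
ee_pos: [430.9, -398.0, 190.1]
ee_rot: [178.4, -80.7, -12.9]
force: [-0.1, -1.0, -0.0]
gripper_width: 49.6
gripper_force: 0.0
```

```bash
python3 - <<'E'
from plan import *
s,p,R=axes();q=s["qpos"];print(s["time_s"],p,q,s["gripper_width"],s["force"])
t=grab_frame("top");sd=grab_frame("side");cv2.imwrite("pics/tn.png",t);cv2.imwrite("pics/sn.png",sd)
def blobs(im,x,y,w,h,th=45):
    m=(im[y:y+h,x:x+w].max(2)<th).astype(np.uint8);n,l,st,ce=cv2.connectedComponentsWithStats(m)
    return [(ce[i]+[x,y],st[i,4],st[i,:4]) for i in range(1,n) if st[i,4]>40]
print("topL",blobs(t,385,200,45,45));print("topR",blobs(t,470,222,55,45));print("side near",blobs(sd,325,225,40,50))
for sg in(1,-1):
    B=np.array([544.3,-427.4,231.7])+sg*63*np.array([-.22,-.975,0]);print(proj("top",B),proj("side",B))
Rd=Ro.from_euler("xyz",[180,0,75.6],degrees=True)
print(Rd.as_matrix())
qC,e=ik(np.array([500,-380,330.]),Rd,[-38,20,90,0,60,-25]);print(qC,e)
m=delta([500,-380,330.],Rd,p,R);print(m)
r=rows(q,qC,30)
for x in r[::3]: print(x[0],x[1])
E
```

```text
16.5667 [ 430.91 -398.    190.11] [-72.67  28.7  141.08 120.01  75.4  -81.31] 49.628146760218726 [-0.07 -1.05 -0.05]
topL [(array([398.04, 220.03]), np.int32(221), array([ 6, 12, 16, 18], dtype=int32))]
topR [(array([508.97, 240.35]), np.int32(337), array([31,  0, 17, 45], dtype=int32)), (array([489.88, 243.26]), np.int32(219), array([11, 12, 17, 19], dtype=int32))]
side near [(array([344.48, 266.63]), np.int32(258), array([10, 31, 20, 19], dtype=int32))]
[489.94 242.3 ] [344.66 267.76]
[398.81 221.11] [333.5  212.74]
[[ 0.25  0.97  0.  ]
 [ 0.97 -0.25 -0.  ]
 [ 0.    0.   -1.  ]]
[-38.28  20.89  69.42   0.    89.68 -23.88] 1.1368683772161603e-13
(array([2.76, 0.72, 5.6 ]), array([-11.15,  19.01,  18.34]))
[0.06 0.04 0.04] [-0.02 -0.02  0.1 ]
[0.39 0.31 0.22] [-0.14 -0.11  0.68]
[0.49 0.61 0.28] [-0.25 -0.03  1.2 ]
[0.3  0.77 0.15] [-0.41  0.25  1.51]
[-0.03  0.56 -0.06] [-0.68  0.64  1.51]
[-0.21 -0.   -0.12] [-1.02  0.89  1.16]
[-0.15 -0.53  0.11] [-1.25  0.85  0.64]
[-0.02 -0.7   0.41] [-1.22  0.58  0.19]
[ 0.05 -0.55  0.51] [-0.93  0.28 -0.04]
[ 0.03 -0.26  0.31] [-0.45  0.09 -0.06]
```

```bash
python3 - <<'E'
from plan import *
s,p,R=axes();q=s["qpos"]
Rd=Ro.from_euler("xyz",[180,0,76.2],degrees=True)
def chk(segs):
    qq=q;pp=p;RR=R
    for pt,rv,n in segs:
        for i in range(1,n+1):
            f=i/n;pf=pp+(np.array(pt)-pp)*f;Rf=Ro.from_rotvec(np.radians(4*np.array(rv))*f)*RR
            qn,e=ik(pf,Rf,qq)
            if i%3==0: print(qn,round(e,2),np.abs(qn-qq).max())
            qq=qn
        pp=np.array(pt,float);RR=Rf
    return RR
print("direct");d=delta(p,Rd,p,R)[1];print(d);chk([([440,-360,340],d,30)])
print("two");R1=chk([([440,-340,270],[-2,1.5,14],14)]);R1=Ro.from_rotvec(np.radians(4*np.array([-2,1.5,14])))*R;d=delta(p,Rd,p,R1)[1];print("->",d);chk([([440,-340,270],[-2,1.5,14],14),([460,-360,340],d,20)])
E
```

```text
direct
[-11.28  18.96  18.43]
[-73.69  22.02 134.47 106.51  65.72 -72.92] 0.0 4.68652360123923
[-73.22  17.19 127.51  91.74  60.18 -63.02] 0.0 5.002133435082754
[-71.45  13.96 120.34  76.72  58.13 -52.98] 0.0 4.974416490918571
[-68.64  12.01 113.11  62.37  58.86 -43.92] 0.0 4.664828502981777
[-65.03  11.07 105.99  49.25  61.67 -36.53] 0.0 4.220528865763356
[-60.77  10.91  99.09  37.49  65.93 -31.05] 0.0 3.77147546660359
[-56.04  11.37  92.54  26.96  71.16 -27.46] 0.0 3.389972651112565
[-50.98  12.28  86.51  17.39  76.9  -25.65] 0.0 3.1021795928468734
[-45.74  13.51  81.15   8.49  82.78 -25.43] 0.0 2.90888634161459
[-40.45  14.9   76.65  -0.    88.45 -26.65] 0.0 2.797568307821101
two
[-76.    26.85 133.49 102.37  74.65 -72.68] 0.0 5.532895115869536
[-76.85  26.27 125.31  88.04  77.7  -64.8 ] 0.0 4.405116833891881
[-75.87  26.66 116.81  76.81  83.06 -58.66] 0.0 3.4380546243550754
[-73.6   27.71 108.2   68.    89.72 -54.23] 0.0 2.8716905079805883
-> [-15.14  10.64   6.29]
[-76.    26.85 133.49 102.37  74.65 -72.68] 0.0 5.532895115869536
[-76.85  26.27 125.31  88.04  77.7  -64.8 ] 0.0 4.405116833891881
[-75.87  26.66 116.81  76.81  83.06 -58.66] 0.0 3.4380546243550754
[-73.6   27.71 108.2   68.    89.72 -54.23] 0.0 2.8716905079805883
[-68.7   24.96  96.88  55.55  92.02 -47.22] 0.0 2.605589991564379
[-64.99  22.    91.51  47.24  90.19 -42.61] 0.0 2.852109755532588
[-60.51  19.73  86.53  38.2   89.   -38.27] 0.0 3.0933362985359665
[-55.32  18.1   82.13  28.47  88.4  -34.24] 0.0 3.316530634565506
[-49.55  17.05  78.47  18.13  88.31 -30.56] 0.0 3.503203388379049
[-43.38  16.53  75.75   7.35  88.65 -27.3 ] 0.0 3.6343771825593487
```

Call:
move_arm([
  [50,[0.015,0.063,0.25],[-0.47,0.79,0.768]],
  [50,[0.015,0.063,0.25],[-0.47,0.79,0.768]],
  [50,[0.015,0.063,0.25],[-0.47,0.79,0.768]],
  [50,[0.015,0.063,0.25],[-0.47,0.79,0.768]],
  [50,[0.015,0.063,0.25],[-0.47,0.79,0.768]],
  [50,[0.015,0.063,0.25],[-0.47,0.79,0.768]],
  [50,[0.015,0.063,0.25],[-0.47,0.79,0.768]],
  [50,[0.015,0.063,0.25],[-0.47,0.79,0.768]],
  [50,[0.015,0.063,0.25],[-0.47,0.79,0.768]],
  [50,[0.015,0.063,0.25],[-0.47,0.79,0.768]],
  [50,[0.015,0.063,0.25],[-0.47,0.79,0.768]],
  [50,[0.015,0.063,0.25],[-0.47,0.79,0.768]],
  [50,[0.015,0.063,0.25],[-0.47,0.79,0.768]],
  [50,[0.015,0.063,0.25],[-0.47,0.79,0.768]],
  [50,[0.015,0.063,0.25],[-0.47,0.79,0.768]],
  [50,[0.015,0.063,0.25],[-0.47,0.79,0.768]],
  [50,[0.015,0.063,0.25],[-0.47,0.79,0.768]],
  [50,[0.015,0.063,0.25],[-0.47,0.79,0.768]],
  [50,[0.015,0.063,0.25],[-0.47,0.79,0.768]],
  [50,[0.015,0.063,0.25],[-0.47,0.79,0.768]],
])

```text
time_s: 18.33
ee_pos: [440.5, -365.4, 314.4]
ee_rot: [170.8, -11.2, 65.0]
force: [-0.1, 0.4, 0.6]
gripper_width: 50.4
gripper_force: 0.0
```

Call:
move_arm([
  [50,[0.015,0.063,0.25],[-0.47,0.79,0.768]],
  [50,[0.015,0.063,0.25],[-0.47,0.79,0.768]],
  [50,[0.015,0.063,0.25],[-0.47,0.79,0.768]],
  [50,[0.015,0.063,0.25],[-0.47,0.79,0.768]],
  [50,[0,0,0],[0,0,0]],
  [50,[0,0,0],[0,0,0]],
])

```text
time_s: 18.83
ee_pos: [442.6, -358.6, 338.7]
ee_rot: [-180.0, -0.1, 76.3]
force: [-0.8, -0.2, 0.2]
gripper_width: 49.9
gripper_force: 0.0
```

```bash
python3 - <<'E'
from plan import *
s,p,R=axes();q=s["qpos"];print(s["time_s"],p,q,s["ee_rot"])
Rd=Ro.from_euler("xyz",[180,0,76.2],degrees=True);print(delta([544.3,-427.4,290],Rd,p,R))
t=cv2.imread("pics/tn.png")
# bar midpoint from the two caps at z=231.7
L,Rr=onz("top",(398.04,220.03),231.7),onz("top",(489.9,243.3),231.7);print(L,Rr,(L+Rr)/2,np.linalg.norm(L-Rr),np.degrees(np.arctan2(*(L-Rr)[[1,0]])))
E
```

```text
18.8333 [ 442.56 -358.63  338.66] [-40.2   15.06  76.62   0.03  88.38 -26.49] [-179.95   -0.06   76.3 ]
(array([ 4.07, -2.75, -1.95]), array([-0.02, -0.01, -0.02]))
[ 559.59 -364.95  231.7 ] [ 529.1  -488.77  231.7 ] [ 544.34 -426.86  231.7 ] 127.51077891282985 76.16628266348698
```

Call:
move_arm([
  [50,[0.678,-0.457,-0.325],[0,0,0]],
  [50,[0.678,-0.457,-0.325],[0,0,0]],
  [50,[0.678,-0.457,-0.325],[0,0,0]],
  [50,[0.678,-0.457,-0.325],[0,0,0]],
  [50,[0.678,-0.457,-0.325],[0,0,0]],
  [50,[0.678,-0.457,-0.325],[0,0,0]],
  [50,[0,0,-0.5],[0,0,0]],
  [50,[0,0,-0.8],[0,0,0]],
  [50,[0,0,-0.8],[0,0,0]],
  [50,[0,0,-0.6],[0,0,0]],
  [50,[0,0,-0.38],[0,0,0]],
  [50,[0,0,0],[0,0,0]],
  [50,[0,0,0],[0,0,0]],
])

```text
time_s: 19.92
ee_pos: [542.4, -428.5, 213.3]
ee_rot: [-179.9, -0.0, 76.1]
force: [0.4, 0.7, 0.5]
gripper_width: 50.0
gripper_force: 0.0
```

Call:
move_arm([
  [10,[0,0,0],[0,0,0]],
  [10,[0,0,0],[0,0,0]],
  [10,[0,0,0],[0,0,0]],
  [10,[0,0,0],[0,0,0]],
  [10,[0,0,0],[0,0,0]],
  [10,[0,0,0],[0,0,0]],
], grip_force=55)

```text
time_s: 20.42
ee_pos: [543.1, -428.4, 214.0]
ee_rot: [180.0, 0.0, 76.2]
force: [0.4, -0.1, 1.9]
gripper_width: 17.9
gripper_force: 54.8
```

Call:
move_arm([
  [10,[0,0,0],[0,0,-0.5]],
  [10,[0,0,0.003],[0,0,-1]],
  [10,[0,0,0.003],[0,0,-1]],
  [10,[0,0,0.003],[0,0,-1]],
  [10,[0,0,0.003],[0,0,-1]],
  [10,[0,0,0.003],[0,0,-1]],
  [10,[0,0,0.003],[0,0,-1]],
  [10,[0,0,0.003],[0,0,-1]],
  [10,[0,0,0.003],[0,0,-1]],
  [10,[0,0,0.003],[0,0,-1]],
])

```text
time_s: 21.25
ee_pos: [543.1, -428.3, 214.5]
ee_rot: [-180.0, 0.0, 38.0]
force: [-0.2, -0.1, 0.5]
gripper_width: 17.6
gripper_force: 54.8
```

```bash
python3 - <<'E'
from plan import *
s,p,R=axes();print(s["time_s"],p,s["ee_rot"],s["force"],s["torque"],s["gripper_width"],s["qpos"])
E
```

```text
21.25 [ 543.13 -428.3   214.46] [-179.99    0.01   38.02] [-0.19 -0.15  0.46] [-0.06 -0.02  0.27] 17.55838029262122 [-39.21  29.11  72.31  -0.01  78.59  12.77]
```

Torque is 0.27 N m, so the spindle is held and the nut is turning. I continue.

Call:
move_arm([
  [10,[0,0,0.003],[0,0,-1]],
  [10,[0,0,0.003],[0,0,-1]],
  [10,[0,0,0.003],[0,0,-1]],
  [10,[0,0,0.003],[0,0,-1]],
  [10,[0,0,0.003],[0,0,-1]],
  [10,[0,0,0.003],[0,0,-1]],
  [10,[0,0,0.003],[0,0,-1]],
  [10,[0,0,0.003],[0,0,-1]],
  [10,[0,0,0.003],[0,0,-1]],
  [10,[0,0,0.003],[0,0,-1]],
  [10,[0,0,0.003],[0,0,-1]],
  [10,[0,0,0.003],[0,0,-1]],
  [10,[0,0,0.003],[0,0,-1]],
  [10,[0,0,0.003],[0,0,-1]],
  [10,[0,0,0.003],[0,0,-1]],
  [10,[0,0,0.003],[0,0,-1]],
  [10,[0,0,0.003],[0,0,-1]],
  [10,[0,0,0.003],[0,0,-1]],
  [10,[0,0,0.003],[0,0,-1]],
  [10,[0,0,0.003],[0,0,-1]],
])

```text
time_s: 22.92
ee_pos: [543.9, -426.4, 216.2]
ee_rot: [-179.7, 0.1, -42.0]
force: [1.8, 3.3, 2.1]
gripper_width: 17.6
gripper_force: 54.9
```

Call:
move_arm([
  [10,[0,0,0.003],[0,0,-1]],
  [10,[0,0,0.003],[0,0,-1]],
  [10,[0,0,0.003],[0,0,-1]],
  [10,[0,0,0.003],[0,0,-1]],
  [10,[0,0,0],[0,0,0]],
])

```text
time_s: 23.33
ee_pos: [544.3, -426.4, 216.5]
ee_rot: [-179.7, 0.1, -57.8]
force: [3.0, 4.8, 1.9]
gripper_width: 17.5
gripper_force: 54.9
```

```bash
python3 - <<'E'
from plan import *
s,p,R=axes();print(s["time_s"],p,s["ee_rot"],s["force"],s["torque"],s["gripper_width"],s["qpos"])
E
```

```text
23.3333 [ 544.25 -426.4   216.53] [-179.72    0.1   -57.85] [3.   4.82 1.86] [ 1.32 -0.68  0.16] 17.505407846199134 [-39.17  29.02  72.16   0.3   78.82 108.61]
```

Call:
move_arm([
  [10,[0.03,0.05,0],[0,0,0.6]],
  [10,[0,0,0.1],[0,0,0]],
  [10,[0,0,0.2],[0,0,0]],
  [10,[0,0,0.4],[0,0,0]],
  [10,[0,0,0.6],[0,0,0]],
  [10,[0,0,0.9],[0,0,0]],
  [10,[0,0,0.9],[0,0,0]],
  [10,[0,0,0.1],[0,0,0]],
  [10,[-0.2,0.5,0],[0,0,0.4]],
  [10,[-0.35,0.89,0],[0,0,0.5]],
  [10,[-0.35,0.89,0],[0,0,0.5]],
  [10,[-0.35,0.89,0],[0,0,0.5]],
  [10,[-0.35,0.89,0],[0,0,0.5]],
  [10,[-0.35,0.89,0],[0,0,0.5]],
  [10,[-0.35,0.89,0],[0,0,0.5]],
  [10,[-0.35,0.89,0],[0,0,0.5]],
  [10,[-0.35,0.89,0],[0,0,0.5]],
  [10,[-0.35,0.89,0],[0,0,0.5]],
  [10,[-0.35,0.89,0],[0,0,0.5]],
  [10,[-0.2,0.2,0],[0,0,0]],
])

```text
time_s: 25.0
ee_pos: [443.7, -184.6, 295.4]
ee_rot: [180.0, 0.2, -33.7]
force: [0.1, -0.1, -3.8]
gripper_width: 17.7
gripper_force: 54.8
```

Call:
move_arm([
  [10,[0,0,-0.5],[0,0,0]],
  [10,[0,0,-0.9],[0,0,0]],
  [10,[0,0,-0.9],[0,0,0]],
  [10,[0,0,-0.9],[0,0,0]],
  [10,[0,0,-0.8],[0,0,0]],
  [10,[0,0,-0.6],[0,0,0]],
  [10,[0,0,-0.3],[0,0,0]],
  [10,[0,0,0],[0,0,0]],
  [10,[0,0,0],[0,0,0]],
])

```text
time_s: 25.75
ee_pos: [446.1, -187.6, 173.6]
ee_rot: [180.0, 0.0, -33.8]
force: [1.4, -0.6, -3.9]
gripper_width: 17.6
gripper_force: 54.8
```

```bash
python3 - <<'E'
from plan import *
s,p,R=axes();print(s["time_s"],p,s["ee_rot"],s["force"],s["gripper_width"],s["qpos"])
t=grab_frame("top");sd=grab_frame("side")
cv2.imwrite("pics/p.png",np.hstack([crop(t,200,130,280,200,1.42),crop(sd,190,190,280,200,1.42)]))
E
```

```text
25.75 [ 446.06 -187.61  173.64] [180.     0.03 -33.84] [ 1.4  -0.64 -3.87] 17.56463013043168 [-24.17  11.97 104.74   0.    63.32  99.67]
```

View pics/p.png

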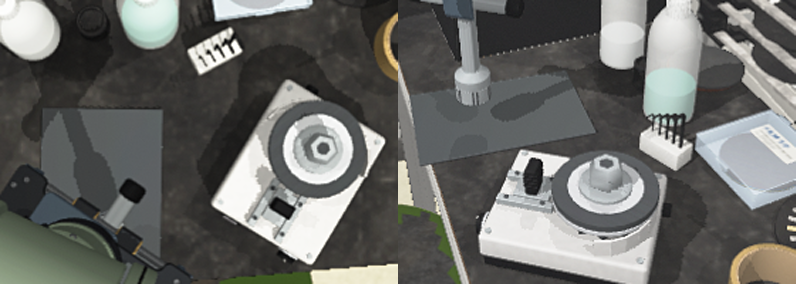

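The picture shows the key upright over the mat, with the lock tab still in at crop (283,208). I lower it.

Call:
move_arm([
  [10,[0,0,-0.5],[0,0,0]],
  [10,[0,0,-0.5],[0,0,0]],
  [10,[0,0,-0.4],[0,0,0]],
  [10,[0,0,-0.2],[0,0,0]],
  [10,[0,0,-0.1],[0,0,0]],
  [10,[0,0,0],[0,0,0]],
  [10,[0,0,-0.05],[0,0,0]],
  [10,[0,0,-0.05],[0,0,0]],
  [10,[0,0,0],[0,0,0]],
])

```text
time_s: 26.6
ee_pos: [446.3, -187.1, 128.8]
ee_rot: [-180.0, -0.0, -33.8]
force: [0.6, 0.6, -3.6]
gripper_width: 17.6
gripper_force: 54.8
```

Call:
move_arm([
  [10,[0,0,-0.04],[0,0,0]],
  [10,[0,0,-0.04],[0,0,0]],
  [10,[0,0,0],[0,0,0]],
])

```text
time_s: 26.85
ee_pos: [446.3, -187.2, 126.8]
ee_rot: [-180.0, -0.0, -33.8]
force: [0.3, -0.0, -2.3]
gripper_width: 17.7
gripper_force: 54.8
```

Call:
move_arm([
  [10,[0,0,-0.03],[0,0,0]],
  [10,[0,0,-0.02],[0,0,0]],
  [10,[0,0,0],[0,0,0]],
])

```text
time_s: 27.1
ee_pos: [446.4, -187.3, 126.7]
ee_rot: [-180.0, -0.1, -33.8]
force: [-1.7, 0.0, 6.3]
gripper_width: 17.9
gripper_force: 54.8
```

Call:
move_arm([
  [25,[0,0,0.02],[0,0,0]],
  [35,[0,0,0],[0,0,0]],
  [50,[0,0,0],[0,0,0]],
  [50,[0,0,0],[0,0,0]],
  [50,[0,0,0],[0,0,0]],
  [50,[0,0,0.3],[0,0,0]],
  [50,[0,0,0.6],[0,0,0]],
  [50,[0,0,0.9],[0,0,0]],
  [50,[0,0,0.9],[0,0,0]],
  [50,[0,0,0.9],[0,0,0]],
  [50,[0,0,0.9],[0,0,0]],
  [50,[-0.3,0,0.9],[0,0,0]],
  [50,[-0.8,0,0.5],[0,0,0]],
  [50,[-0.8,0,0],[0,0,0]],
  [50,[-0.5,0,0],[0,0,0]],
  [50,[0,0,0],[0,0,0]],
  [50,[0,0,0],[0,0,0]],
])

```text
time_s: 28.52
ee_pos: [386.0, -187.0, 273.4]
ee_rot: [-179.9, -0.0, -33.9]
force: [-1.0, 0.5, 0.8]
gripper_width: 50.4
gripper_force: 0.0
```

```bash
python3 - <<'E'
from plan import *
s,p,R=axes();print(s["time_s"],p,s["force"])
t=grab_frame("top");sd=grab_frame("side")
def blobs(im,x,y,w,h,th=50,mn=40):
    m=(im[y:y+h,x:x+w].max(2)<th).astype(np.uint8);n,l,st,ce=cv2.connectedComponentsWithStats(m)
    return [(ce[i]+[x,y],st[i,4]) for i in range(1,n) if st[i,4]>mn]
B=np.array([446.4,-187.2,144.]);y=np.array([np.cos(np.radians(-33.8)),np.sin(np.radians(-33.8)),0])
for sg in(1,-1):
    C=B+sg*63*y
    for n,im in(("top",t),("side",sd)):
        u=proj(n,C);print(n,u,blobs(im,int(u[0])-18,int(u[1])-18,36,36))
print("tab",blobs(t,375,262,35,35),blobs(sd,262,296,34,30),"ref top (398.28,276.0) side (285.1,313.6)")
print(hexang(t,(427.3,234.7)))
E
```

```text
28.5167 [ 386.01 -187.04  273.38] [-1.    0.48  0.84]
top [293.67 263.93] [(array([294.78, 263.33]), np.int32(176))]
side [272.14 219.89] [(array([273.08, 211.71]), np.int32(701))]
top [246.48 333.96] [(array([238.75, 333.09]), np.int32(444))]
side [205.21 208.57] [(array([218.14, 196.37]), np.int32(110)), (array([204.01, 207.95]), np.int32(111))]
tab [(array([398.28, 275.97]), np.int32(144))] [(array([285.15, 313.53]), np.int32(243))] ref top (398.28,276.0) side (285.1,313.6)
(array([ 543.72, -427.38,  112.  ]), np.float64(12.797222222222222), np.float64(15.209576576827667), np.float64(0.7338018285993425))
```

```bash
python3 -c "
from workcell import *
print(job_done())"
```

```text
the job is handed in; nothing more can be done
None
```

The job is handed in, with no verdict returned: the lock held the spindle, the nut came loose by about 120° clockwise, and the key stands upright on the mat; the one doubt is that the lock tab moved only 18.5 mm of the stated 22 mm, though it took 41 N against a hard stop.

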